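# Turn sample cartridges over in the clamshell and scan their labels

### The job

Their labels are underneath: seat every sample cartridge on the bench, label down, in a pocket of the clamshell's near (aluminium) leaf, close the far (green) leaf over them, swing the closed clamshell right over onto the far side and lay the near leaf back open, so that the cartridges lie label up in the green leaf. Then pick up the scanner and read the labels of those present in the order red, yellow, blue, holding its window square over the middle of each label, about 100 mm away and steady for a good second. Finally lay the scanner back in the middle of its mat, underside down, and leave the cartridges in the green leaf, the clamshell lying open and everything else on the bench undisturbed.

Things in the scene. Friction and masses are not known exactly. Their poses are not given: they have to be found in the camera images.
- red_c (a point): centre of the red sample cartridge: a block 44 (x) by 62 (y) by 32 mm (z), red plastic, 80 g; +z: top with black cap plate and steel disc; -z: underside, 16 mm from this point, with a white bar-code label (black bars) in its middle. Starts top up on the bench. One of the three may be absent
- yellow_c (a point): centre of the yellow sample cartridge: a block 44 (x) by 62 (y) by 32 mm (z), yellow plastic, 80 g; +z: top with black cap plate and steel disc; -z: underside, 16 mm from this point, with a white bar-code label (black bars) in its middle. Starts top up on the bench. One of the three may be absent
- blue_c (a point): centre of the blue sample cartridge: a block 44 (x) by 62 (y) by 32 mm (z), blue plastic, 80 g; +z: top with black cap plate and steel disc; -z: underside, 16 mm from this point, with a white bar-code label (black bars) in its middle. Starts top up on the bench. One of the three may be absent
- hinge (a point): middle of the clamshell's hinge axis, 33 mm above the bench; axes of the fixture: y along the hinge axis, x from the near leaf to the far leaf, z up. A dark steel base plate (200 by 200 by 8 mm) below it is bolted to the bench
- near_leaf (a joint): hinge angle of the near leaf (bare aluminium), rad: 0 = lying open flat at frame -x of the hinge, pocket mouths up; pi = folded up and right over to the far leaf's side. Stiff hinge: stays where it is left. Reaches 125 mm from the axis, 242 mm long. Swung up under the closed far leaf it pushes that leaf ahead of it: moving the near leaf turns the closed clamshell over
- far_leaf (a joint): hinge angle of the far leaf (green), rad: 0 = lying open flat at frame +x of the hinge, pocket mouths up; pi = folded up and right over to the near leaf's side. Stiff hinge: stays where it is left. Reaches 125 mm from the axis, 242 mm long. Closed, its pockets face the near leaf's: 3 mm of play in height. Stays down when the near leaf is lifted off. May start raised up to 0.5
- near_leaf_handle (a point): centre of the near leaf's handle: black round sleeve, 20 mm diameter, 46 mm long, parallel to the hinge and turning freely on its pin: a firm grip from above carries it round the half circle without turning the gripper. In the hinge plane, 115 mm from the axis, at +152 mm along frame y, beyond the leaf's end; 33 mm above the bench when flat. Under 15 N moves it, even loaded
- far_leaf_handle (a point): centre of the far leaf's handle: green round sleeve, 20 mm diameter, 46 mm long, parallel to the hinge and turning freely on its pin: a firm grip from above carries it round the half circle without turning the gripper. In the hinge plane, 115 mm from the axis, at -152 mm along frame y, beyond the leaf's end; 33 mm above the bench when flat. Under 15 N moves it, even loaded
- near_leaf_p1 (a point): pocket 1 of the near leaf, centre of a seated cartridge (16 mm above the floor), 72 mm from the hinge axis; pockets 74 mm apart. Axes turn with the leaf, those of hinge when it lies open. A cartridge's 62 mm lies along y, either way round, with 2.5 mm of play a side; walls 10 mm high above the floor
- near_leaf_p2 (a point): pocket 2 of the near leaf, centre of a seated cartridge (16 mm above the floor), 72 mm from the hinge axis; pockets 74 mm apart. Axes turn with the leaf, those of hinge when it lies open. A cartridge's 62 mm lies along y, either way round, with 2.5 mm of play a side; walls 10 mm high above the floor
- near_leaf_p3 (a point): pocket 3 of the near leaf, centre of a seated cartridge (16 mm above the floor), 72 mm from the hinge axis; pockets 74 mm apart. Axes turn with the leaf, those of hinge when it lies open. A cartridge's 62 mm lies along y, either way round, with 2.5 mm of play a side; walls 10 mm high above the floor
- far_leaf_p1 (a point): pocket 1 of the far leaf, centre of a seated cartridge (16 mm above the floor), 72 mm from the hinge axis; pockets 74 mm apart. Axes turn with the leaf, those of hinge when it lies open. A cartridge's 62 mm lies along y, either way round, with 4 mm of play a side; walls 10 mm high above the floor
- far_leaf_p2 (a point): pocket 2 of the far leaf, centre of a seated cartridge (16 mm above the floor), 72 mm from the hinge axis; pockets 74 mm apart. Axes turn with the leaf, those of hinge when it lies open. A cartridge's 62 mm lies along y, either way round, with 4 mm of play a side; walls 10 mm high above the floor
- far_leaf_p3 (a point): pocket 3 of the far leaf, centre of a seated cartridge (16 mm above the floor), 72 mm from the hinge axis; pockets 74 mm apart. Axes turn with the leaf, those of hinge when it lies open. A cartridge's 62 mm lies along y, either way round, with 4 mm of play a side; walls 10 mm high above the floor
- scanner_grip (a point): grasp point of the hand scanner (180 g), near its centre of mass, mid-height in its level grey handle: 34 mm wide (y), 30 mm high, from x = -70 to +50 mm. White head at +x: 50 by 60 by 54 mm, x = 49 to 99 mm; black foot under the tail. z is up as it lies; the flat underside it lies on is 33 mm below this point
- scan_spot (a point): focus of the scanner's beam, 100 mm below the amber window in the head's underside (74 mm to +x of the grasp point, 33 mm below it); the beam runs along the scanner's -z, axes as the scanner's. A label is read while its middle is within 15 mm of the beam, 70 to 130 mm from the window, and square to it (0.2 rad)
- mat_c (a point): middle of the top (4 mm above the bench) of the scanner's mat, a flat grey rubber-edged mat 220 by 110 mm, fixed; x along its length
- jar_a: bystander, leave it alone: amber sample jar, 56 mm diameter, 100 mm high; origin under its middle
- jar_b: bystander, leave it alone: clear sample jar, 56 mm diameter, 100 mm high; origin under its middle
- jar_c: bystander, leave it alone: green sample jar, 56 mm diameter, 100 mm high; origin under its middle
- flask: bystander, leave it alone: aluminium sample bottle, 72 mm diameter, 170 mm high; origin under its middle
- beaker: bystander, leave it alone: glass beaker, 68 mm diameter, 85 mm high; origin under its middle
- spatula: bystander, leave it alone: lab spatula, 180 mm long, lying flat; origin under its middle
- notebook: bystander, leave it alone: blue notebook, 150 by 110 by 12 mm; origin under its middle
Mind the look-alikes: they are no part of the job. Of the things that look like the part that bears red_c, the smaller one is meant.

How it is judged:
By the outcome, as a careful person would: the job done as asked, in the order asked, and still so for the second after the job is handed in, with the robot touching nothing.
Of red, yellow, blue only 2 to 3 are there at a start; the rules pass over those that are not, and their reading is None.
At some moment in a run one of red, yellow, blue, scanner may be knocked a few centimetres aside while the robot is not near it.
It also fails if it takes over 208 s, if anything falls off the work surface, if the arm or the gripper's body presses on something with over 40 N, if the wrist force passes 120 N, or if a joint passes its speed limit or range.

### The arm

A 6-joint arm with a two-finger parallel gripper is mounted at the origin on the work surface. World frame = base frame: x ahead of the robot, y to its left, z up, the work surface at z = 0. Lengths are in mm, angles in degrees, forces in N, time in s.
With the tool pointing down it reaches from about 300 to 750 mm from the base axis. Payload 8.5 kg.
Tool frame: the origin (TCP) lies midway between the tips of the shut fingers; the grasp point (between the pads) lies 19 mm behind it; z points along the fingers, y is the line along which they close (so a half turn about z gives the same grasp; the last joint's range is limited). The gripper opens to 85 mm and grips with 20 to 120 N. Pads are 22 mm wide; open, the fingers measure 114 mm over their backs; the gripper's body (76 mm by 85 mm) begins 54 mm behind the grasp point. The pads swing forward as they close: fully open they stand 13 mm farther back than shut.
Start: joints at [63.467, 21.807, 74.336, -0, 83.858, -12.336], TCP at [134.892, 533.183, 231.322] pointing down, gripper open.
Joint ranges: [-178.18, 178.18], [-50.72, 133.34], [12.68, 142.11], [-81.47, 261.47], [9.98, 163.14], [-165.26, 165.26]. Speed limits (degrees/s): [136.94, 136.94, 180, 180, 180, 180].

### API

Orientations are given as [roll, pitch, yaw] about the fixed x, y, z axes, in that order (R = Rz(yaw) Ry(pitch) Rx(roll)).
In Python, from station import sense, optics, job, nets gives the robot as it stands.
- The arm moves only by the shell command python3 -m handwheel 'ROWS' [OPENING] [FORCE]. ROWS is text: rows parted by semicolons, each of 4 numbers parted by spaces: the shift along the tool's x, y, z in cm, then the turn about the tool's z in rad. In form: tx ty tz turn; .... A call has 1 to 8 rows; each row is the pose to reach, as a shift and turn from the pose commanded when the call began, along the tool's axes at that moment; what a row does not reach only later rows make up. A row lasts 1/8 s, in which the tool goes at most 62.5 mm and 10.7 degrees, less where a joint would pass 70% of its speed; a pose out of reach is approached as far as the arm can. A call with a gripper value outside its range is refused whole. OPENING is the finger opening in cm, from 0 to 8.54, set as the call begins (- or left out, the last holds). The fingers move at their own pace and stop on an object; FORCE is the grip in N (left out, the last holds). Time passes only in rows, so rows that repeat a pose let the fingers close. It gives the time, the measured TCP pose, the force, the opening and the grip force at its end, in the units of the state.
- sense(): the state, without advancing time (a new reading comes with each control period).
- optics.camera(name): name is "scene" or "top"; returns (picture, depth): 480x640x3 uint8, blue, green, red; 480x640 float32, mm along the optical axis (not along the pixel's ray), 0 where there is no reading.
- optics.camera_info(name): a dict with "fovy" (degrees; the focal length in pixels is half the picture's height over the tangent of half this angle, whatever the lens; pixels are square), "cx", "cy" (the principal point, pixels), "world_to_cam" (4x4, takes a point from world to camera coordinates). Camera axes: x right, y up, looking along -z (the intrinsics and any distortion apply to the point x, -y, -z); pixel columns grow to the right and rows downward; lengths in mm; the calibration is good to about 2 mm. A picture is of the moment at which its call begins. camera_info takes no time and is no camera call.
- job.job_done(): hands the job in; it is judged then, once.
Trained networks look in the newest picture that a camera, given by its name, has taken for a name from the list of things; names that differ only in an ending like _2 or _b are one class to them, and where a whole thing is asked for, a point or a joint stands for the part that bears it (a point fixed in the world has none). Each returns a list of dicts, best first, with "score" (0 to 1); they miss things now and then, are a little off and sometimes report something else, mostly with a low value. They report only what shows in the picture. A call takes as long as a camera call. They do not tell look-alikes from the thing itself.
- nets.find_in(camera, thing): "centre" ([x, y, z] in mm, in world coordinates, good to about 4 mm: the middle of the surface that is visible of it).
The state is a dict: "t": time; "joint_pos": joint angles; "joint_vel": joint speeds; "effort": joint torques, N m; "eef_pos": TCP position; "orientation": TCP orientation; "ft_force": force on the tool from outside, world axes, zero at the start; "ft_torque": the same for the moment, N m; "grip_width": finger opening in mm; "grasp_force": force on a finger pad.
Only numpy, scipy, OpenCV 4.12 (cv2) and the standard library are available. Lean on these libraries where they do the work, as an engineer would, in place of code of your own. Each camera call takes 0.05 s, during which the arm holds its last target. There are 200 camera calls.

## Working session

There is one attempt and no reset: what is moved stays moved. The work goes in short steps, Python scripts to look and compute and a shell command to move; the robot and the scene stay as the last step left them, time stands still between calls to the robot, and variables do not carry over. Pictures are saved under pics/ and viewed, at most 14 in all, crops included, and the job is handed in when it is done.

```bash
ls; mkdir -p pics
cat > h.py <<'E'
import numpy as np, cv2
from station import sense, optics, job, nets
def info(n):
    i=optics.camera_info(n); f=240/np.tan(np.radians(i["fovy"])/2)
    return i,f
def cloud(n,depth):
    i,f=info(n); v,u=np.mgrid[0:480,0:640]
    p=np.stack([(u-i["cx"])/f*depth,-(v-i["cy"])/f*depth,-depth],-1)
    T=np.linalg.inv(np.array(i["world_to_cam"])); return p@T[:3,:3].T+T[:3,3]
def pix(n,P):
    i,f=info(n); T=np.array(i["world_to_cam"]); c=T[:3,:3]@np.array(P)+T[:3,3]
    return [round(float(i["cx"]+f*c[0]/-c[2])),round(float(i["cy"]+f*c[1]/c[2]))]
def shot(n,name=None):
    im,d=optics.camera(n)
    if name: cv2.imwrite(f"pics/{name}.png",im)
    return im,d,cloud(n,d)
E
python3 - <<'E'
from h import *
print(sense()); 
for n in("top","scene"):
    print(optics.camera_info(n)); shot(n,n+"0")
    for t in "red_c yellow_c blue_c hinge near_leaf far_leaf near_leaf_handle far_leaf_handle scanner_grip mat_c".split():
        try:
            for r in nets.find_in(n,t)[:4]: print(n,t,np.round(r["centre"]),round(r["score"],2),pix(n,r["centre"]))
        except Exception as e: print(t,e)
E
```

```text
pics
{'t': 0.0, 'joint_pos': array([ 6.34674371e+01,  2.18390261e+01,  7.43876943e+01,  2.85215957e-04,
        8.38582517e+01, -1.23366987e+01]), 'joint_vel': array([-0.03207554, -0.0398693 ,  0.02423222,  0.03314233, -0.08166589,
       -0.04589298]), 'effort': array([ 4.82169962e-04, -4.48458374e+01, -2.31281948e+01, -1.75471691e-04,
        4.67577745e-03, -1.43656713e-07]), 'eef_pos': array([134.74545101, 532.9125377 , 230.71288284]), 'orientation': array([-1.79917051e+02, -1.84317978e-02,  1.65804092e+02]), 'ft_force': array([ 0.13353555, -0.28316371, -0.23761843]), 'ft_torque': array([-0.02108254, -0.01605346,  0.04339133]), 'grasp_force': 0.0, 'grip_width': 85.38045259191152}
{'fovy': 51.773394625447054, 'cx': 317.10486107010445, 'cy': 240.13579933945869, 'world_to_cam': array([[ 1.46426702e-04, -9.99961641e-01, -8.75752257e-03,
        -1.79128352e+01],
       [ 9.90412117e-01, -1.06478369e-03,  1.38140166e-01,
        -4.85796729e+02],
       [-1.38144192e-01, -8.69378387e-03,  9.90373970e-01,
        -1.32513795e+03],
       [ 0.00000000e+00,  0.00000000e+00,  0.00000000e+
[... 1075 characters left out ...]
00e+00,  0.00000000e+00,  0.00000000e+00,
         1.00000000e+00]])}
scene red_c [469. 294.  36.] 0.82 [384, 181]
scene red_c [495. 417.  41.] 0.63 [413, 166]
scene yellow_c [624.  28.  35.] 0.49 [370, 249]
scene blue_c [483.  35.  17.] 0.73 [333, 228]
scene blue_c [580. 291.  32.] 0.6 [412, 198]
scene blue_c [624.  28.  33.] 0.48 [370, 250]
scene hinge [562.  32.  32.] 0.82 [353, 238]
scene near_leaf [480.  36.  14.] 0.88 [332, 228]
scene far_leaf [627.  27.  31.] 0.74 [370, 251]
scene near_leaf_handle [464. 198.  40.] 0.58 [364, 193]
scene far_leaf_handle [625.  30.  33.] 0.25 [371, 249]
scene scanner_grip [ 638. -319.   56.] 0.84 [281, 325]
scene mat_c [ 586. -332.    9.] 0.89 [263, 328]
```

View pics/top0.png

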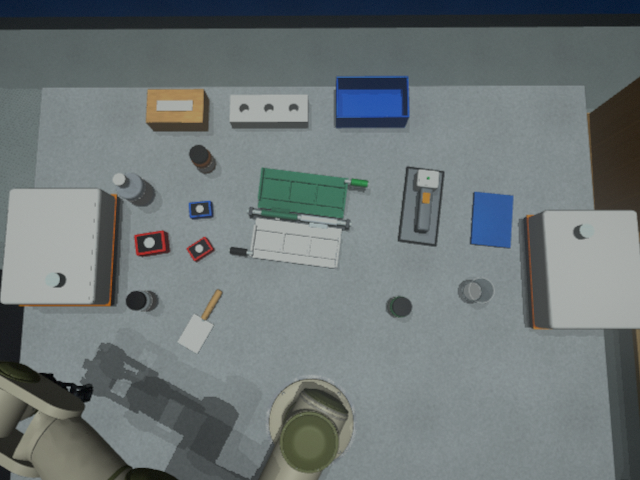

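View pics/scene0.png

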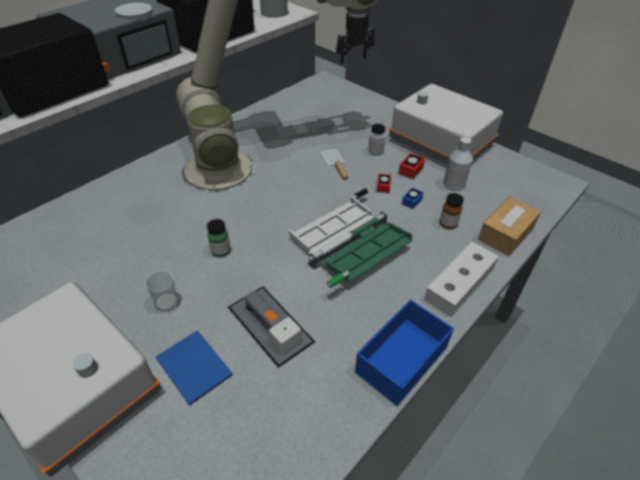

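Top view: red candidates are the small block at (200,248) and a larger one at (151,243), and I choose the smaller. The blue cartridge is at (201,210), not the tray (372,102) or the notebook (492,220). There is no yellow. The clamshell is at (298,220), with its near handle (240,251) and far handle (357,183). The scanner is at (425,200) on its mat.

```bash
cat >> h.py <<'E'
def hsvmask(im,hlo,hhi,s=90,v=30):
    H=cv2.cvtColor(im,cv2.COLOR_BGR2HSV)
    h=H[...,0].astype(int); m=((h>=hlo)&(h<=hhi)) if hlo<=hhi else ((h>=hlo)|(h<=hhi))
    return m&(H[...,1]>s)&(H[...,2]>v)
def rect(P):
    (c,s,a)=cv2.minAreaRect(P[:,:2].astype(np.float32))
    if s[0]>s[1]: a+=90; s=s[::-1]
    return np.round(c,1),np.round(s,1),round((a+90+90)%180-90,1)  # yaw of long side (deg from world x)
def comps(m,X,lo,hi,zmin=5,box=None):
    n,l,st,ce=cv2.connectedComponentsWithStats(m.astype(np.uint8)); out=[]
    for k in range(1,n):
        if lo<=st[k,4]<=hi:
            P=X[l==k]; P=P[(P[:,2]>zmin)]
            if len(P)>5: out.append((np.round(ce[k]),st[k,4],P))
    return out
COL=dict(red=(170,8),yellow=(22,34),blue=(105,125),green=(50,85))
E
python3 - <<'E'
from h import *
big=[]
for n in("top","scene"):
    im,d,X=shot(n)
    for c,(a,b) in COL.items():
        for ce,ar,P in comps(hsvmask(im,a,b),X,30,12000):
            zt=np.percentile(P[:,2],95)
            T=P[P[:,2]>zt-6]
            print(n,c,ce,ar,"ztop %.0f"%zt,"mean",np.round(T.mean(0)),"rect",*rect(T), "all",*rect(P))
    if n=="top":
        a=cv2.resize(im[190:265,130:370],(800,250),interpolation=cv2.INTER_CUBIC)
        b=cv2.resize(im[150:260,380:540],(800,550),interpolation=cv2.INTER_CUBIC)[:340]
        cv2.imwrite("pics/crop1.png",np.vstack([a,b]))
E
```

```text
top red [153. 244.] 373 ztop 48 mean [474. 434.  52.] rect [413.9 220.6] [ 81.9 546. ] 73.7 all [413.9 220.7] [ 82.6 545.9] 73.8
top red [201. 249.] 174 ztop 37 mean [461. 303.  34.] rect [462.1 304.2] [44.7 61.2] -56.1 all [462.7 305. ] [45.4 62.2] -58.0
top blue [307.   7.] 10115 ztop 1379 mean [ 298.  -30. 1379.] rect [298.1 -29.9] [0. 0.] -90.0 all [298.1 -29.9] [0. 0.] -90.0
top blue [372. 101.] 3710 ztop 82 mean [ 860. -170.  117.] rect [ 618.6 -154.4] [204.4 656.7] -3.9 all [ 618.7 -154.5] [206.5 656.1] -3.8
top blue [492. 219.] 2094 ztop 18 mean [ 545. -504.   21.] rect [ 475.6 -291. ] [173.6 607. ] -71.7 all [ 476.3 -290.8] [176.1 606.8] -71.8
top blue [201. 210.] 182 ztop 37 mean [568. 300.  48.] rect [458.6 143.7] [ 65.7 468.3] 55.2 all [462.6 147.1] [ 68.3 478.5] 55.2
top green [301. 194.] 3579 ztop 45 mean [629.  36.  64.] rect [492.5  40.8] [239.2 366.6] -7.6 all [492.9  40.8] [239.3 367.3] -7.7
top green [359. 182.] 105 ztop 68 mean [ 636. -132.   83.] rect [478.3 -73. ] [ 43.1 368.1] -20.1 all [472.4 -93.1] [ 44.2 368.1] -13.1
scene red [411. 166.] 348 ztop 45 mean [4
[... 241 characters left out ...]
scene blue [412. 199.] 198 ztop 35 mean [579. 300.  33.] rect [576.3 306.2] [44.4 62.2] -86.6 all [576.3 304.2] [44.8 66.1] -87.1
scene blue [403. 351.] 5731 ztop 80 mean [ 888. -193.  102.] rect [ 945.8 -407.6] [166.6 713.7] -74.0 all [ 945.8 -407.6] [166.6 713.7] -74.0
scene blue [193. 366.] 2973 ztop 15 mean [ 554. -511.   18.] rect [ 804.2 -576.4] [127.2 696.7] -14.9 all [ 804.2 -576.4] [127.2 696.7] -14.9
scene green [366. 250.] 2594 ztop 52 mean [ 660. -103.   89.] rect [ 815.5 -326.9] [182.2 995.3] -62.7 all [ 793.5 -320. ] [ 216.8 1027.3] -62.8
scene green [218. 237.] 138 ztop 88 mean [ 357. -263.  124.] rect [ 715.3 -492.2] [ 37.3 943.3] -32.2 all [ 711.  -493.4] [ 45.2 949.1] -32.2
```

View pics/crop1.png

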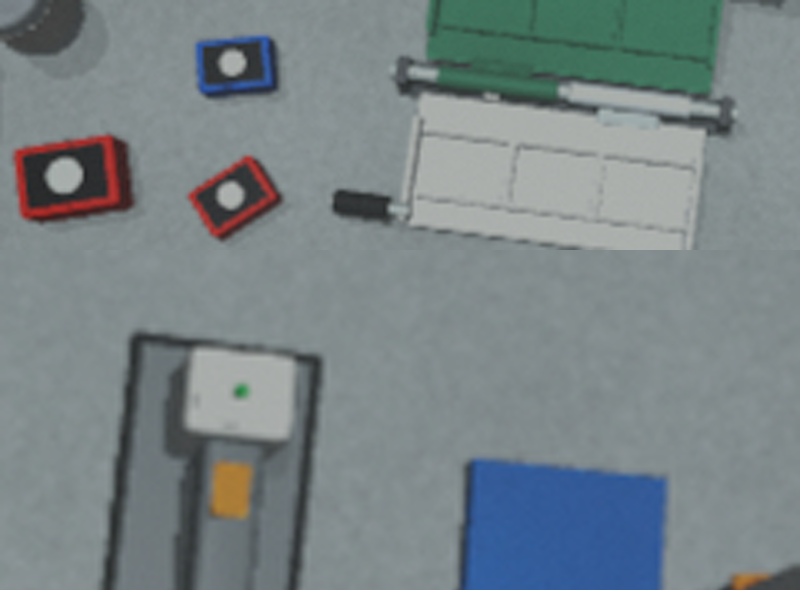

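Crop: the smaller red cartridge (crop 235,197) and the blue one (235,66) have cap and disc up. The black sleeve on the near leaf is at (360,204). The scanner head points away from the robot (+x). Next I filter the depth holes and compute exact poses.

```bash
cat >> h.py <<'E'
def near(X,d,x,y,r,z0,z1,m=None):
    k=(d>100)&(np.hypot(X[...,0]-x,X[...,1]-y)<r)&(X[...,2]>z0)&(X[...,2]<z1)
    if m is not None: k&=m
    return X[k]
E
python3 - <<'E'
from h import *
for n in("top","scene"):
    im,d,X=shot(n)
    for nm,x,y in(("red",462,303),("blue",572,304)):
        P=near(X,d,x,y,48,24,42); print(n,nm,len(P),*rect(P),"z",np.round(np.percentile(P[:,2],[5,50,95])))
    g=hsvmask(im,50,85)
    P=near(X,d,618,25,150,5,110,g); 
    print(n,"green",len(P),*rect(P),np.round(P.min(0)),np.round(P.max(0)))
    P=near(X,d,640,-125,40,20,110,g); print(n,"ghandle",len(P),*rect(P),"z",np.round(np.percentile(P[:,2],[5,50,95])))
    P=near(X,d,460,190,45,22,60); print(n,"bhandle",len(P),*rect(P),"z",np.round(np.percentile(P[:,2],[5,50,95])))
    P=near(X,d,480,37,150,8,45,(im.min(2)>140)); P=P[P[:,0]<545];print(n,"near leaf",len(P),*rect(P),np.round(P.min(0)),np.round(P.max(0)),cv2.boxPoints(cv2.minAreaRect(P[:,:2].astype(np.float32))).round().tolist())
    P=near(X,d,590,-310,140,30,64); print(n,"scanner handle+",len(P),*rect(P),np.round(np.percentile(P[:,2],[5,50,95])))
    P=near(X,d,590,-310,140,44,75,(im.min(2)>150)); print(n,"head",len(P),*rect(P),np.round(np.percentile(P[:,2],[5,50,95])))
    k=(X[...,2]<30)&(d>100)&(abs(X[...,0]-565)<150)&(abs(X[...,1]+295)<85)
    P=X[k&(im.max(2)<75)]; print(n,"mat edge",len(P),*rect(P))
    for t in "jar_a jar_b jar_c flask beaker spatula notebook".split():
        print(t,[np.round(r["centre"]).tolist() for r in nets.find_in(n,t)[:1]])
E
```

```text
top red 364 [462.7 305.3] [44.5 62.4] -56.3 z [28. 33. 38.]
top blue 355 [573.9 308. ] [45.7 63.7] -83.2 z [28. 33. 38.]
top green 3612 [607.3  14.1] [133.2 262.9] 82.5 [ 546. -122.   12.] [689. 149.  72.]
top ghandle 160 [ 632.4 -118.1] [43.6 67.9] 77.4 z [33. 61. 69.]
top bhandle 205 [455.6 181.8] [49.  74.1] -65.0 z [26. 39. 46.]
top near leaf 3434 [491.2  40.4] [131.4 251.8] 82.5 [413. -92.   8.] [545. 173.  45.] [[410.0, -76.0], [540.0, -93.0], [573.0, 157.0], [443.0, 174.0]]
top scanner handle+ 987 [ 593.2 -316.1] [ 60.8 168.2] -6.0 [41. 55. 62.]
top head 296 [ 653.  -321.3] [45.5 54.9] 83.0 [55. 59. 64.]
top mat edge 430 [ 588.6 -311.3] [108.4 219.4] -7.8
jar_a [[319.0, 441.0, 100.0]]
jar_b [[319.0, 441.0, 100.0]]
jar_c [[319.0, 441.0, 100.0]]
flask [[612.0, 462.0, 113.0]]
beaker [[350.0, -455.0, 40.0]]
spatula [[245.0, 307.0, 6.0]]
notebook [[547.0, -509.0, 13.0]]
scene red 180 [463. 306.] [43.7 67.2] -56.1 z [27. 32. 36.]
scene blue 211 [573.9 306.6] [47.3 69.6] -81.2 z [26. 32. 36.]
scene green 2492 [608.9  13.1] [130.6 263.4] 82.6 [ 545. -123.    6.] [685. 148.  67.]
scene ghandle 168 [ 631.4 -119.3] [45.  69.7] 79.3 z [39. 61. 66.]
scene bhandle 163 [458.1 183.1] [43.  73.4] -64.8 z [23. 36. 44.]
scene near leaf 1594 [485.2  36. ] [132.1 255. ] 85.6 [411. -95.  10.] [545. 162.  45.] [[410.0, -86.0], [541.0, -96.0], [561.0, 158.0], [429.0, 168.0]]
scene scanner handle+ 1297 [ 593.9 -316.9] [ 59.2 171.1] -5.7 [36. 53. 60.]
scene head 384 [ 651.9 -322.4] [46.5 55.3] 84.2 [55. 58. 61.]
scene mat edge 522 [ 587.  -311.9] [108.4 218.2] -7.8
jar_a [[334.0, 430.0, 60.0]]
jar_b [[334.0, 430.0, 60.0]]
jar_c [[334.0, 430.0, 60.0]]
flask [[647.0, -131.0, 63.0]]
beaker [[358.0, -441.0, 57.0]]
spatula [[251.0, 308.0, 2.0]]
notebook [[558.0, -510.0, 14.0]]
```

```bash
cat >> h.py <<'E'
YAW=-7.5
def fr(x,y,z,o,yaw=None):
    a=np.radians(YAW if yaw is None else yaw); return [o[0]+x*np.cos(a)-y*np.sin(a),o[1]+x*np.sin(a)+y*np.cos(a),z]
def pixf(n,P):
    i,f=info(n); T=np.array(i["world_to_cam"]); c=T[:3,:3]@np.array(P)+T[:3,3]
    return [i["cx"]+f*c[0]/-c[2],i["cy"]+f*c[1]/c[2]]
def ortho(n,im,o,z,x0,x1,y0,y1,s,yaw=None):
    # columns: fixture -y to the right (y1 left), rows: x1 at top
    W,H=int((y1-y0)*s),int((x1-x0)*s)
    src=np.float32([pixf(n,fr(x,y,z,o,yaw)) for x,y in((x1,y1),(x1,y0),(x0,y0),(x0,y1))])
    M=cv2.getPerspectiveTransform(src,np.float32([[0,0],[W,0],[W,H],[0,H]]))
    return cv2.warpPerspective(im,M,(W,H),flags=cv2.INTER_CUBIC)
def avg(n,k=6):
    return np.mean([optics.camera(n)[0].astype(float) for _ in range(k)],0).astype(np.uint8)
E
python3 - <<'E'
from h import *
im=avg("top"); np.save("top.npy",im)
# first guess of hinge from black sleeve
i,d=optics.camera("top"); X=cloud("top",d)
P=near(X,d,462,190,60,34,60,i.max(2)<60); print("sleeve",len(P),*rect(P),P.mean(0).round(1))
s=P.mean(0); o=[s[0]-(-115*np.cos(np.radians(YAW))-152*np.sin(np.radians(YAW))), s[1]-(-115*np.sin(np.radians(YAW))+152*np.cos(np.radians(YAW)))]
print("o",np.round(o,1))
o=[552,28]
S=2.0
a=ortho("top",im,o,25.5,-140,40,-190,190,S)
for x in(-125,-15,0): cv2.line(a,(0,int((40-x)*S)),(30,int((40-x)*S)),(0,0,255),1)
for y in(121,175,129,74,37,0,-37,-74,-121): cv2.line(a,(int((190-y)*S),330),(int((190-y)*S),359),(0,0,255),1)
cv2.imwrite("pics/ortho1.png",a)
E
```

```text
sleeve 97 [455.2 198. ] [17.5 41.9] 81.9 [455.1 197.5  41.7]
o [549.3  31.8]
```

View pics/ortho1.png

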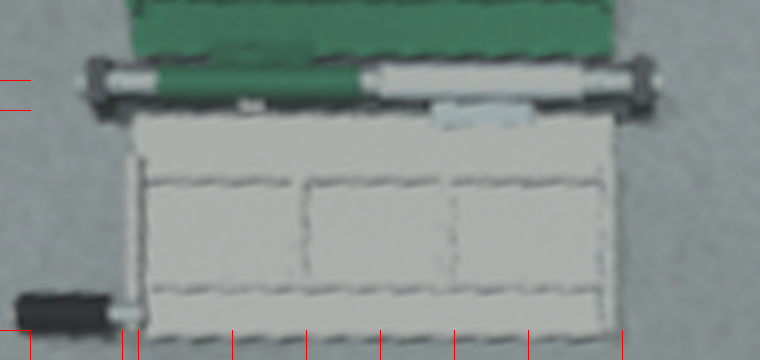

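Ortho view: the leaf outline runs from column 132 to 612, the black sleeve is at (62,313) and the hinge rod is at row 80. The fixture is therefore about (-3,+4.3) off my guess, so the hinge is at about (549.5,32.5) with yaw -7.5.

```bash
cat >> h.py <<'E'
O=[549.5,32.5]
def go(*targets):
    """targets (x,y,z,yaw): print rows relative to current pose"""
    s=sense(); p=s["eef_pos"]; yaw=s["orientation"][2]; a=np.radians(yaw)
    print("now",p.round(1),s["orientation"].round(2))
    for t in targets:
        d=np.array(t[:3])-p; dy=(t[3]-yaw+180)%360-180
        print("%.2f %.2f %.2f %.3f"%((d[0]*np.cos(a)+d[1]*np.sin(a))/10,(d[0]*np.sin(a)-d[1]*np.cos(a))/10,-d[2]/10,-np.radians(dy)))
def blocks():
    for n in("top","scene"):
        im,d,X=shot(n)
        for nm,(a,b) in COL.items():
            if nm=="green": continue
            m=hsvmask(im,a,b)&(d>100)&(X[...,2]<60)&(X[...,2]>8)&(X[...,0]>250)&(X[...,0]<760)
            for ce,ar,P in comps(m,X,40,400):
                c=np.median(P,0); Q=near(X,d,c[0],c[1],45,c[2]-12,c[2]+10)
                print(n,nm,ce,ar,*rect(Q),c.round())
E
python3 - <<'E'
from h import *
blocks()
im,d,X=shot("scene"); P=near(X,d,457,200,60,34,60,im.max(2)<60); print("sleeve",len(P),*rect(P),P.mean(0).round(1))
go((462.8,305.8,110,123.7),(462.8,305.8,11,123.7))
E
```

```text
top red [153. 244.] 359 [478.4 432.8] [59.5 72.4] -81.4 [471. 423.  42.]
top red [201. 250.] 165 [462.7 305.3] [45.6 62.9] -57.0 [459. 297.  32.]
top blue [201. 210.] 171 [573.8 307.2] [45.2 63.9] -84.5 [565. 301.  32.]
scene red [411. 166.] 331 [480.8 423.2] [55.2 61.5] 14.2 [490. 409.  39.]
scene red [383. 184.] 151 [467.2 299.8] [43.3 56.7] -57.2 [474. 286.  30.]
scene blue [412. 199.] 190 [574.2 301.5] [46.2 54.3] -84.1 [584. 285.  29.]
sleeve 45 [457.4 196.5] [12.9 41.5] 80.9 [458.1 194.9  40.7]
now [134.9 533.2 231.3] [-180.     0.   165.8]
-37.36 -14.00 12.13 0.735
-37.36 -14.00 22.03 0.735
```

```bash
python3 -m handwheel '-9 -3.5 0 0.18; -19 -7 0 0.37; -28 -10.5 3 0.55; -35 -13 7 0.7; -37.36 -14 12.1 0.735; -37.36 -14 12.1 0.735; -37.36 -14 12.1 0.735; -37.36 -14 12.1 0.735' 6.5 40; python3 -c "
from h import *
go((462.8,305.8,11,123.4))"
```

```text
t: 3.5
eef_pos: [464.1, 303.7, 108.2]
orientation: [-179.8, -0.0, 123.5]
ft_force: [0.3, 0.7, -0.1]
grip_width: 64.9
grasp_force: 0.0
now [464.1 303.7 108.2] [-1.7980e+02 -3.0000e-02  1.2346e+02]
0.24 0.01 9.72 0.001
```

```bash
python3 -m handwheel '0.1 0 3 0; 0.2 0 6 0; 0.2 0 8 0; 0.24 0 9.6 0; 0.24 0 9.6 0; 0.24 0 9.6 0; 0.24 0 9.6 0; 0.24 0 9.6 0' - ; python3 -m handwheel '0 0 0 0; 0 0 0 0;0 0 0 0; 0 0 0 0; 0 0 0 0; 0 0 0 0' 3 40; python3 -m handwheel '0 0 -2 0; 0 0 -5 0; 0 0 -9 0; 0 0 -9 0; 0 0 -9 0; 0 0 -9 0'; python3 -c "
from h import *
blocks()
p=fr(-72,74,0,O); print(p)
go((p[0],p[1],105,82.5))"
```

```text
t: 4.5
eef_pos: [461.6, 307.9, 14.8]
orientation: [179.9, 0.0, 123.7]
ft_force: [-0.4, 0.4, 0.2]
grip_width: 65.4
grasp_force: 0.0
t: 5.25
eef_pos: [461.6, 307.9, 14.7]
orientation: [180.0, 0.0, 123.7]
ft_force: [-0.5, -0.3, 6.0]
grip_width: 43.4
grasp_force: 41.6
t: 6.0
eef_pos: [460.8, 307.6, 103.0]
orientation: [-179.9, -0.0, 123.7]
ft_force: [-0.9, 0.4, -1.6]
grip_width: 43.0
grasp_force: 41.1
top blue [202. 210.] 164 [573.9 307.1] [45.9 63.4] -84.4 [568. 297.  32.]
scene red [411. 166.] 332 [481.2 422.6] [58.6 60.1] 8.1 [490. 410.  39.]
scene blue [412. 199.] 192 [574.5 301.8] [45.8 53.6] -84.3 [583. 286.  29.]
[np.float64(487.77490820536946), np.float64(115.26480558150568), 0]
now [461.  307.7 103.3] [-1.7989e+02 -2.0000e-02  1.2369e+02]
-17.49 -8.45 -0.17 0.719
```

```bash
python3 -m handwheel '-4 -2 0 0.16; -8 -4 0 0.32; -12 -6 0 0.48; -16 -7.6 0 0.64; -17.4 -8.4 0 0.719; -17.4 -8.4 0 0.719; -17.4 -8.4 0 0.719; -17.4 -8.4 0 0.719'; python3 -m handwheel '0 0 0 0; 0 0 0 0; 0 0 0 0; 0 0 0 0';  python3 -c "
from h import *
p=fr(-72,76.3,0,O); print(p)
go((p[0],p[1],60,82.5),(p[0],p[1],30,82.5))"
```

```text
t: 7.1
eef_pos: [487.8, 117.3, 104.2]
orientation: [-180.0, -0.0, 82.6]
ft_force: [0.1, 0.5, -0.8]
grip_width: 43.0
grasp_force: 41.1
t: 7.6
eef_pos: [488.1, 116.5, 104.3]
orientation: [180.0, 0.0, 82.5]
ft_force: [-0.4, 0.3, -1.2]
grip_width: 43.1
grasp_force: 41.1
[np.float64(488.0751184474756), np.float64(117.54512876266544), 0]
now [488.1 116.5 104.3] [180.    0.   82.5]
0.11 -0.01 4.43 -0.000
0.11 -0.01 7.43 -0.000
```

```bash
python3 -m handwheel '0.11 0 3 0; 0.11 0 5.4 0; 0.11 0 5.4 0; 0.11 0 5.4 0; 0.11 0 5.4 0'; python3 -m handwheel '0 0 0.4 0; 0 0 0.8 0; 0 0 1.2 0; 0 0 1.6 0; 0 0 1.6 0; 0 0 1.6 0';  python3 -c "
from h import *
im,_,_=shot('scene'); u,v=pix('scene',[488,117,40]); cv2.imwrite('pics/ins1.png',cv2.resize(im[v-60:v+60,u-80:u+80],(800,600),interpolation=cv2.INTER_CUBIC))
print(sense()['eef_pos'],sense()['ft_force'])"
```

```text
t: 8.22
eef_pos: [488.7, 117.5, 51.3]
orientation: [179.9, -0.0, 82.5]
ft_force: [-0.2, 0.3, -1.3]
grip_width: 43.1
grasp_force: 41.0
t: 8.98
eef_pos: [488.2, 117.6, 34.4]
orientation: [180.0, -0.0, 82.5]
ft_force: [0.5, 0.1, -0.7]
grip_width: 42.9
grasp_force: 41.0
[488.25613698 117.54318433  34.40553318] [-0.07126394  0.6081147  -0.60090585]
```

View pics/ins1.png

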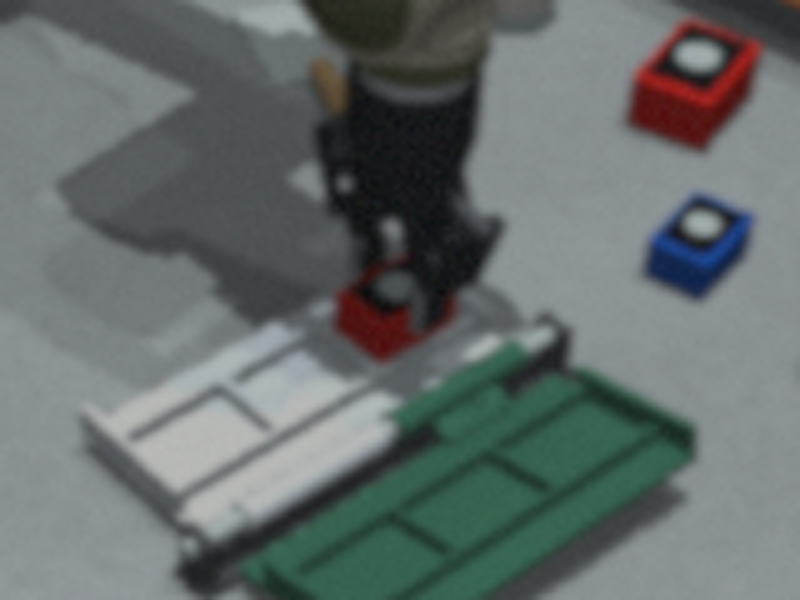

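The red block has gone in below the wall tops without touching (block at about (390,310)), so it fits. I lower and release it.

```bash
python3 -m handwheel '0 0 0.2 0; 0 0 0.4 0; 0 0 0.4 0; 0 0 0.4 0';  python3 -m handwheel '0 0 0 0; 0 0 0 0; 0 0 0 0' 6.2; python3 -m handwheel '0 0 -1 0; 0 0 -3 0; 0 0 -8 0; 0 0 -8 0; 0 0 -8 0; 0 0 -8 0; 0 0 -8 0';python3 -c "
from h import *
blocks()
go((574,307.3,112,95.8))"
```

```text
t: 9.52
eef_pos: [488.1, 117.6, 30.3]
orientation: [-180.0, 0.0, 82.5]
ft_force: [-0.4, 0.8, -0.2]
grip_width: 43.1
grasp_force: 41.1
t: 9.9
eef_pos: [488.2, 117.5, 30.4]
orientation: [180.0, -0.0, 82.5]
ft_force: [-0.5, 0.8, 0.5]
grip_width: 62.1
grasp_force: 0.0
t: 10.78
eef_pos: [487.9, 117.5, 109.6]
orientation: [-179.9, 0.0, 82.5]
ft_force: [0.2, -0.5, 0.5]
grip_width: 62.0
grasp_force: 0.0
top red [153. 244.] 356 [478.4 432.9] [59.8 71.8] -80.4 [471. 423.  42.]
top blue [201. 210.] 166 [573.3 307.5] [46.1 63.2] -85.1 [566. 301.  33.]
scene red [411. 166.] 329 [480.2 422.1] [55.9 60.2] 8.5 [490. 409.  39.]
scene red [352. 212.] 208 [486.7 111.3] [46.8 58.9] 83.4 [500.  97.  44.]
scene blue [412. 199.] 195 [574.7 301.4] [45.5 52.3] -84.5 [584. 285.  29.]
now [488.  117.5 109.9] [-1.7994e+02  1.0000e-02  8.2490e+01]
19.94 6.04 -0.21 -0.232
```

```bash
python3 -m handwheel '5 1.5 0 -0.06; 10 3 0 -0.12; 15 4.5 0 -0.18; 19 5.8 0 -0.225; 19.94 6.04 0 -0.232; 19.94 6.04 0 -0.232; 19.94 6.04 0 -0.232; 19.94 6.04 0 -0.232'; python3 -m handwheel '0 0 3 0; 0 0 6 0; 0 0 8 0; 0 0 9.6 0; 0 0 9.6 0; 0 0 9.6 0; 0 0 9.6 0'; python3 -m handwheel '0 0 0 0; 0 0 0 0;0 0 0 0; 0 0 0 0; 0 0 0 0; 0 0 0 0' 3 40; python3 -m handwheel '0 0 -2 0; 0 0 -5 0; 0 0 -9 0; 0 0 -9 0; 0 0 -9 0; 0 0 -9 0; 0 0 -9 0; 0 0 -9 0'; python3 -c "
from h import *
p=fr(-72,0,0,O); print(p)
go((p[0],p[1],105,82.5))"
```

```text
t: 11.88
eef_pos: [574.0, 306.4, 110.6]
orientation: [-180.0, 0.0, 95.7]
ft_force: [-0.5, 0.3, 0.7]
grip_width: 62.1
grasp_force: 0.0
t: 12.75
eef_pos: [574.5, 307.5, 15.3]
orientation: [179.9, -0.0, 95.8]
ft_force: [0.5, -0.1, 0.8]
grip_width: 61.9
grasp_force: 0.0
t: 13.5
eef_pos: [574.5, 307.5, 15.1]
orientation: [179.9, -0.0, 95.8]
ft_force: [-0.3, -0.6, 6.3]
grip_width: 43.3
grasp_force: 42.1
t: 14.5
eef_pos: [574.0, 307.3, 103.8]
orientation: [-180.0, 0.0, 95.8]
ft_force: [0.1, -0.2, -0.9]
grip_width: 43.1
grasp_force: 41.4
[np.float64(478.11596998108564), np.float64(41.89788583984371), 0]
now [574.  307.3 103.8] [-1.7996e+02  1.0000e-02  9.5780e+01]
-25.44 -12.21 -0.12 0.232
```

```bash
python3 -m handwheel '-5 -2.4 0 0.05; -10 -4.8 0 0.1; -15 -7.2 0 0.15; -20 -9.6 0 0.2; -24 -11.5 0 0.232; -25.44 -12.21 0 0.232; -25.44 -12.21 0 0.232; -25.44 -12.21 0 0.232'; python3 -m handwheel '0 0 0 0; 0 0 0 0; 0 0 3 0; 0 0 5.4 0; 0 0 5.4 0; 0 0 5.4 0; 0 0 5.4 0'; python3 -c "
from h import *
p=fr(-72,0,0,O); print(p)
go((p[0],p[1],35,82.5))"
```

```text
t: 15.5
eef_pos: [478.7, 42.8, 104.3]
orientation: [180.0, -0.0, 82.6]
ft_force: [0.2, 0.9, -0.8]
grip_width: 43.1
grasp_force: 41.4
t: 16.38
eef_pos: [478.8, 41.9, 51.3]
orientation: [179.9, 0.0, 82.5]
ft_force: [-0.2, 0.2, -2.1]
grip_width: 42.7
grasp_force: 41.3
[np.float64(478.11596998108564), np.float64(41.89788583984371), 0]
now [478.8  41.9  51.3] [179.89   0.    82.5 ]
-0.01 -0.07 1.63 0.000
```

```bash
python3 -m handwheel '0 0 0.4 0; 0 0 0.8 0; 0 0 1.2 0; 0 0 1.6 0; 0 0 1.6 0; 0 0 1.6 0'; python3 -m handwheel '0 0 0.2 0; 0 0 0.4 0; 0 0 0.4 0; 0 0 0.4 0';  python3 -m handwheel '0 0 0 0; 0 0 0 0; 0 0 0 0' 6.2; python3 -m handwheel '0 0 -1 0; 0 0 -3 0; 0 0 -8 0; 0 0 -12 0; 0 0 -12 0; 0 0 -12 0; 0 0 -12 0'; python3 -m handwheel '0 5 0 0; 0 10 0 0; 0 15 0 0; 0 15 0 0; 0 15 0 0; 0 15 0 0; 0 15 0 0; 0 15 0 0'; python3 -c "
from h import *
im=avg('top')
a=ortho('top',im,O,47.5,-140,140,-190,190,2.0); cv2.imwrite('pics/placed.png',a)
i,d,X=shot('top')
for n in('top','scene'):
    i,d,X=shot(n)
    for y in(74,0):
        p=fr(-72,y,0,O);P=near(X,d,p[0],p[1],42,38,60); print(n,y,*rect(P),'expect',np.round(p,1),np.percentile(P[:,2],[5,50,95]).round(),P[:,2].std())
    g=hsvmask(i,50,85)
    P=near(X,d,635,-125,45,20,110,g); print(n,'ghandle',len(P),*rect(P),P.mean(0).round(1),'z',np.round(np.percentile(P[:,2],[5,50,95])))
print(sense()['eef_pos'])
"
```

```text
t: 17.12
eef_pos: [478.3, 41.9, 34.3]
orientation: [180.0, -0.0, 82.5]
ft_force: [-0.2, 0.2, -0.6]
grip_width: 43.1
grasp_force: 41.3
t: 17.62
eef_pos: [478.3, 41.9, 30.5]
orientation: [180.0, 0.0, 82.5]
ft_force: [-1.3, -0.1, 4.3]
grip_width: 43.0
grasp_force: 41.9
t: 18.0
eef_pos: [478.3, 41.9, 30.3]
orientation: [-180.0, -0.0, 82.5]
ft_force: [0.1, -0.6, 0.1]
grip_width: 61.9
grasp_force: 0.0
t: 18.88
eef_pos: [477.7, 42.0, 149.3]
orientation: [-179.9, -0.0, 82.5]
ft_force: [0.0, 0.6, -0.6]
grip_width: 61.9
grasp_force: 0.0
t: 19.88
eef_pos: [626.7, 22.4, 150.6]
orientation: [180.0, -0.0, 82.5]
ft_force: [0.0, 0.9, 0.8]
grip_width: 62.1
grasp_force: 0.0Traceback (most recent call last):
  File "<string>", line 9, in <module>
    p=fr(-72,y,0,O);P=near(X,d,p[0],p[1],42,38,60); print(n,y,*rect(P),'expect',np.round(p,1),np.percentile(P[:,2],[5,50,95]).round(),P[:,2].std())
                                                                                              ~~~~~~~~~~~~~^^^^^^^^^^^^^^^^^^
    return _quantile_unchecked(
        a, q, axis, out, overwrite_input, method, keepdims, weights)
    return _ureduce(a,
                    func=_quantile_ureduce_func,
    ...<5 lines>...
                    overwrite_input=overwrite_input,
                    method=method)
    r = func(a, **kwargs)
    result = _quantile(arr,
                       quantiles=q,
    ...<2 lines>...
                       out=out,
                       weights=wgt)
    slices_having_nans = np.isnan(arr[-1, ...])
                                  ~~~^^^^^^^^^
IndexError: index -1 is out of bounds for axis 0 with size 0
```

View pics/placed.png

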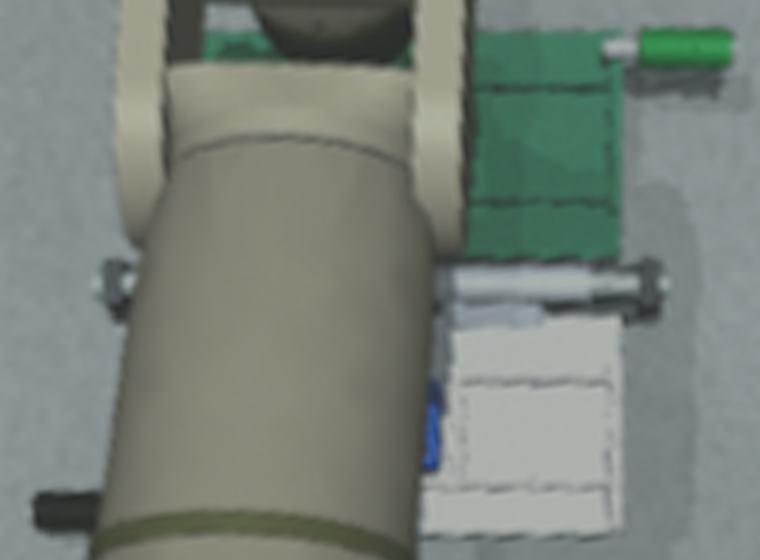

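Ortho: the arm hides most of the near leaf and the blue cartridge only peeks out at (430,428). The green handle is clear at (685,47). I fit its angle and check the cartridges from the scene camera.

```bash
python3 -c "
from h import *
for n in('top','scene'):
    i,d,X=shot(n)
    g=hsvmask(i,50,85)&(X[...,2]>25)&(d>100)
    a=np.radians(YAW); R=np.array([[np.cos(a),np.sin(a)],[-np.sin(a),np.cos(a)]])
    L=(X[...,:2]-O)@R.T
    k=g&(L[...,1]<-128)&(L[...,1]>-180)&(L[...,0]>60)&(L[...,0]<140)
    print(n,'ghandle',k.sum(),'fx',np.percentile(L[k][:,0],[3,50,97]).round(1),'fy',np.percentile(L[k][:,1],[3,97]).round(1),'z',np.percentile(X[k][:,2],[5,50,95]).round(1))
    k=g&(abs(L[...,1])<118)&(L[...,0]>100)&(L[...,0]<130); print('edge z',np.percentile(X[k][:,2],[5,50,95]).round(1))
blocks()
p=fr(112,-152,0,O); go((p[0],p[1],150,82.5),(p[0],p[1],39,82.5))
"
```

```text
top ghandle 105 fx [103.6 111.1 121. ] fy [-171.7 -130.5] z [57.9 64.7 69.1]
edge z [34.  39.1 44.5]
scene ghandle 112 fx [105.6 116.1 121.5] fy [-173.  -130.3] z [57.3 62.8 67.1]
edge z [34.5 38.2 46.3]
top red [153. 244.] 349 [478.5 433.8] [59.2 73.9] -79.9 [472. 425.  43.]
scene red [411. 166.] 336 [481.1 422. ] [56.7 59.4] 7.5 [490. 408.  39.]
scene red [351. 213.] 152 [486.1  93.8] [44.6 85.5] 82.3 [501.  94.  44.]
scene blue [333. 223.] 221 [477.   40.4] [49.3 60.1] 84.8 [491.  24.  44.]
now [627.   22.3 150.3] [-180.      0.     82.49]
-15.20 3.39 0.03 -0.000
-15.20 3.39 11.13 -0.000
```

```bash
python3 -m handwheel '-5 1 0 0; -10 2 0 0; -15.2 3.4 0 0; -15.2 3.4 0 0; -15.2 3.4 0 0; -15.2 3.4 4 0; -15.2 3.4 8 0; -15.2 3.4 11 0' 6.2; python3 -m handwheel '0 0 0 0; 0 0 0 0; 0 0 0 0; 0 0 0 0' ; python3 -c "
from h import *
s=sense();print(s['eef_pos'],s['ft_force'],s['grip_width'])
im,_,_=shot('scene'); u,v=pix('scene',[641,-132,50]); cv2.imwrite('pics/hand1.png',cv2.resize(im[v-60:v+60,u-80:u+80],(800,600),interpolation=cv2.INTER_CUBIC))"
```

```text
t: 21.48
eef_pos: [640.4, -130.7, 38.9]
orientation: [-179.9, -0.0, 82.6]
ft_force: [0.8, -0.3, 0.2]
grip_width: 62.2
grasp_force: 0.0
t: 21.98
eef_pos: [641.2, -132.8, 41.4]
orientation: [179.9, 0.0, 82.5]
ft_force: [-0.2, -0.2, 0.4]
grip_width: 61.9
grasp_force: 0.0
[ 641.23389058 -132.82417599   41.39682075] [-0.23882198 -0.21936711  0.36633845] 61.86056275637127
```

View pics/hand1.png

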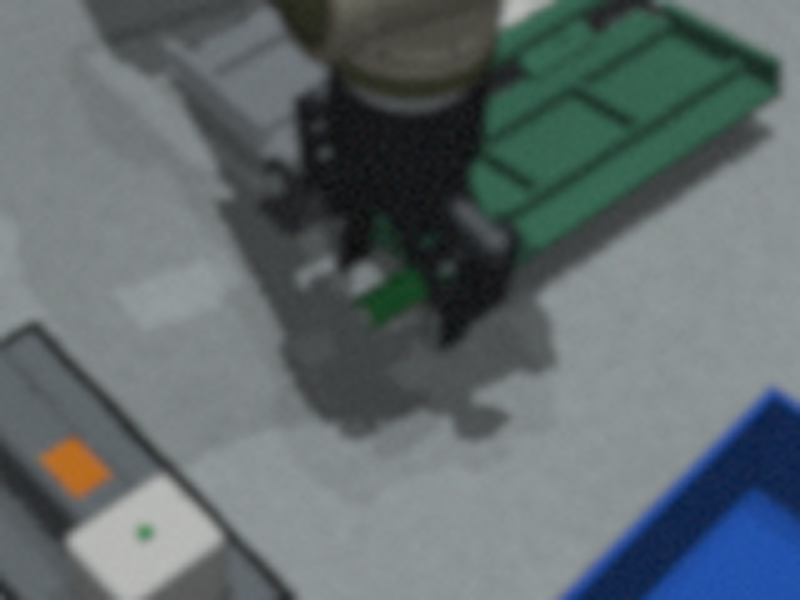

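The gripper straddles the green sleeve (400,295), so I close it and work out the arc.

```bash
python3 -m handwheel '0 0 0 0; 0 0 0 0; 0 0 0 0; 0 0 0 0; 0 0 0 0; 0 0 0 0' 1.5 80 ; python3 -c "
from h import *
s=sense();print(s['eef_pos'],s['ft_force'])
a0=.21; A=np.linspace(a0,np.pi,23)[1:]
for k,a in enumerate(A): print(k%8,'0 %.2f %.2f 0'%(11.5*(np.cos(a)-np.cos(a0)),-11.5*(np.sin(a)-np.sin(a0))))
for k in (7,15):
  print('from',k)
  for a in A[k+1:k+9]: print('0 %.2f %.2f 0'%(11.5*(np.cos(a)-np.cos(A[k])),-11.5*(np.sin(a)-np.sin(A[k]))),end='; ')
"
```

```text
t: 22.78
eef_pos: [641.7, -133.0, 40.7]
orientation: [179.9, 0.0, 82.5]
ft_force: [5.9, -0.2, -0.4]
grip_width: 17.0
grasp_force: 78.1
[ 641.65043889 -133.00518355   40.65795173] [ 5.85268412 -0.23916386 -0.37321998]
0 0 -0.42 -1.47 0
1 0 -1.03 -2.88 0
2 0 -1.82 -4.19 0
3 0 -2.78 -5.38 0
4 0 -3.89 -6.44 0
5 0 -5.13 -7.34 0
6 0 -6.47 -8.07 0
7 0 -7.91 -8.61 0
0 0 -9.40 -8.95 0
1 0 -10.92 -9.10 0
2 0 -12.45 -9.04 0
3 0 -13.96 -8.78 0
4 0 -15.42 -8.32 0
5 0 -16.81 -7.67 0
6 0 -18.10 -6.84 0
7 0 -19.26 -5.85 0
0 0 -20.29 -4.71 0
1 0 -21.15 -3.45 0
2 0 -21.84 -2.08 0
3 0 -22.34 -0.63 0
4 0 -22.65 0.87 0
5 0 -22.75 2.40 0
from 7
0 -1.49 -0.35 0; 0 -3.02 -0.49 0; 0 -4.55 -0.43 0; 0 -6.05 -0.17 0; 0 -7.52 0.29 0; 0 -8.90 0.94 0; 0 -10.19 1.77 0; 0 -11.36 2.76 0; from 15
0 -1.02 1.14 0; 0 -1.89 2.40 0; 0 -2.58 3.77 0; 0 -3.08 5.22 0; 0 -3.38 6.72 0; 0 -3.48 8.25 0;
```

```bash
python3 -m handwheel '0 -0.42 -1.47 0; 0 -1.03 -2.88 0; 0 -1.82 -4.19 0; 0 -1.82 -4.19 0; 0 -1.82 -4.19 0'; python3 -c "
from h import *
i,d,X=shot('scene');g=hsvmask(i,50,85)&(d>100)
a=np.radians(YAW); R=np.array([[np.cos(a),np.sin(a)],[-np.sin(a),np.cos(a)]])
L=(X[...,:2]-O)@R.T
k=g&(abs(L[...,1])<118)&(L[...,0]>-20)&(L[...,0]<130)&(X[...,2]>30); 
A=np.c_[L[k][:,0],np.ones(k.sum())]; print(np.percentile(L[k][:,0],[2,98]),np.percentile(X[k][:,2],[2,98]),np.arctan(np.linalg.lstsq(A,X[k][:,2],rcond=None)[0][0]))
print(sense()['ft_torque'])
"
```

```text
t: 23.4
eef_pos: [624.0, -130.7, 83.2]
orientation: [179.8, 0.0, 82.5]
ft_force: [5.3, 1.1, 6.9]
grip_width: 17.6
grasp_force: 79.5
[  0.51712402 113.8165594 ] [32.15855222 89.88600042] 0.4798808274914936
[-0.00961967 -0.91732736 -0.03964807]
```

```bash
python3 -m handwheel '0 -0.96 -1.19 0; 0 -2.07 -2.25 0; 0 -3.31 -3.15 0; 0 -4.65 -3.88 0; 0 -6.09 -4.42 0; 0 -6.09 -4.42 0; 0 -6.09 -4.42 0'; python3 -m handwheel '0 -1.49 -0.35 0; 0 -3.02 -0.49 0; 0 -4.55 -0.43 0; 0 -6.05 -0.17 0; 0 -7.52 0.29 0; 0 -8.90 0.94 0; 0 -10.19 1.77 0; 0 -11.36 2.76 0'; python3 -m handwheel '0 -1.02 1.14 0; 0 -1.89 2.40 0; 0 -2.58 3.77 0; 0 -3.08 5.22 0; 0 -3.08 5.22 0; 0 -3.08 5.22 0; 0 -3.08 5.22 0'
```

```text
t: 24.32
eef_pos: [563.4, -122.8, 128.2]
orientation: [179.8, 0.1, 82.5]
ft_force: [0.9, 1.2, 14.5]
grip_width: 17.2
grasp_force: 80.8
t: 25.32
eef_pos: [448.2, -107.4, 98.8]
orientation: [-179.8, 0.0, 82.5]
ft_force: [-1.9, -0.0, 5.5]
grip_width: 17.9
grasp_force: 80.0
t: 26.2
eef_pos: [419.1, -103.5, 46.4]
orientation: [-179.9, -0.0, 82.5]
ft_force: [2.0, -0.5, -6.7]
grip_width: 17.4
grasp_force: 78.8
```

```bash
python3 -m handwheel '0 -0.15 0.75 0; 0 -0.3 1.5 0; 0 -0.36 2.2 0; 0 -0.4 2.8 0; 0 -0.4 2.8 0; 0 -0.4 2.8 0'; python3 -m handwheel '0 0 0.1 0; 0 0 0.2 0; 0 0 0.3 0; 0 0 0.3 0'; python3 -m handwheel '0 0 0 0; 0 0 0 0; 0 0 0 0' 6.0;  python3 -m handwheel '0 0 -3 0; 0 0 -7 0; 0 0 -12 0; 0 0 -16 0; 0 0 -16 0; 0 0 -16 0'; python3 -c "
from h import *
for n in('top','scene'):
    i,d,X=shot(n);g=hsvmask(i,50,85)&(d>100)
    a=np.radians(YAW); R=np.array([[np.cos(a),np.sin(a)],[-np.sin(a),np.cos(a)]])
    L=(X[...,:2]-O)@R.T
    k=g&(abs(L[...,1])<118)&(L[...,0]<-10)&(L[...,0]>-140)
    for lo in (-120,-90,-60,-30): 
        q=k&(abs(L[...,0]-lo)<12); print(n,lo,q.sum(),np.median(X[q][:,2]))
    k=g&(L[...,1]<-132)&(L[...,0]<-80)&(L[...,0]>-150)&(L[...,1]>-185); print('handle',k.sum(),np.median(L[k],0),np.median(X[k][:,2]))
cv2.imwrite('pics/closed.png',i[120:420,120:520][:, :])
"
```

```text
t: 26.95
eef_pos: [415.8, -103.1, 18.6]
orientation: [179.9, 0.0, 82.5]
ft_force: [4.7, 2.1, 4.0]
grip_width: 17.8
grasp_force: 80.1
t: 27.45
eef_pos: [416.0, -103.3, 17.7]
orientation: [179.8, 0.1, 82.5]
ft_force: [-3.5, 6.0, 41.9]
grip_width: 17.7
grasp_force: 84.0
t: 27.82
eef_pos: [414.9, -103.0, 15.2]
orientation: [-179.9, -0.0, 82.5]
ft_force: [0.2, 1.4, -0.7]
grip_width: 59.9
grasp_force: 0.0
t: 28.58
eef_pos: [414.8, -102.8, 174.7]
orientation: [-179.9, -0.0, 82.5]
ft_force: [0.1, -0.0, 0.0]
grip_width: 59.7
grasp_force: 0.0
top -120 396 57.634721745065576
top -90 608 57.63875008362538
top -60 625 57.39240175672944
top -30 641 57.376356904146405
handle 3 [-121.6477018  -132.35842976] 40.12702059690173
scene -120 277 56.52664568549699
scene -90 452 56.898404726327726
scene -60 464 56.84083606351834
scene -30 484 56.883701089706335
handle 85 [-110.16555973 -155.17258446] 41.42140838788396
```

View pics/closed.png

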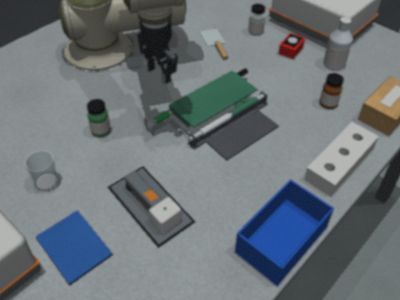

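The clamshell is closed flat: green back on top at (215,97), dark base plate exposed. Next is the near (black) handle.

```bash
python3 -c "
from h import *
p=fr(-115,152,0,O); go((p[0],p[1],174,82.5),(p[0],p[1],16,82.5))
A=np.linspace(0,np.pi,25)
for k in (0,8,16):
  print('from',k)
  print('; '.join('0 %.2f %.2f 0'%(-11.5*(np.cos(a)-np.cos(A[k])),-11.5*(np.sin(a)-np.sin(A[k]))) for a in A[k+1:k+9]))
  print('back'); print('; '.join('0 %.2f %.2f 0'%(-11.5*(np.cos(a)-np.cos(A[k+8])),-11.5*(np.sin(a)-np.sin(A[k+8]))) for a in A[k:k+8][::-1]))
"
```

```text
now [ 414.7 -102.8  174.3] [-1.7984e+02 -6.0000e-02  8.2490e+01]
30.37 0.09 0.03 -0.000
30.37 0.09 15.83 -0.000
from 0
0 0.10 -1.50 0; 0 0.39 -2.98 0; 0 0.88 -4.40 0; 0 1.54 -5.75 0; 0 2.38 -7.00 0; 0 3.37 -8.13 0; 0 4.50 -9.12 0; 0 5.75 -9.96 0
back
0 -1.25 0.84 0; 0 -2.38 1.83 0; 0 -3.37 2.96 0; 0 -4.21 4.21 0; 0 -4.87 5.56 0; 0 -5.36 6.98 0; 0 -5.65 8.46 0; 0 -5.75 9.96 0
from 8
0 1.35 -0.67 0; 0 2.77 -1.15 0; 0 4.25 -1.44 0; 0 5.75 -1.54 0; 0 7.25 -1.44 0; 0 8.73 -1.15 0; 0 10.15 -0.67 0; 0 11.50 -0.00 0
back
0 -1.35 -0.67 0; 0 -2.77 -1.15 0; 0 -4.25 -1.44 0; 0 -5.75 -1.54 0; 0 -7.25 -1.44 0; 0 -8.73 -1.15 0; 0 -10.15 -0.67 0; 0 -11.50 0.00 0
from 16
0 1.25 0.84 0; 0 2.38 1.83 0; 0 3.37 2.96 0; 0 4.21 4.21 0; 0 4.87 5.56 0; 0 5.36 6.98 0; 0 5.65 8.46 0; 0 5.75 9.96 0
back
0 -0.10 -1.50 0; 0 -0.39 -2.98 0; 0 -0.88 -4.40 0; 0 -1.54 -5.75 0; 0 -2.38 -7.00 0; 0 -3.37 -8.13 0; 0 -4.50 -9.12 0; 0 -5.75 -9.96 0
```

```bash
python3 -m handwheel '6 0 0 0; 12 0 0 0; 18 0 0 0; 24 0 0 0; 30.4 0.1 0 0; 30.4 0.1 0 0; 30.4 0.1 0 0; 30.4 0.1 0 0' 6.0; python3 -m handwheel '0 0 5 0; 0 0 10 0; 0 0 13 0; 0 0 15.8 0; 0 0 15.8 0; 0 0 15.8 0; 0 0 15.8 0'; python3 -m handwheel '0 0 0 0; 0 0 0 0; 0 0 0 0; 0 0 0 0; 0 0 0 0; 0 0 0 0' 1.5 80; python3 -m handwheel '0 0.10 -1.50 0; 0 0.39 -2.98 0; 0 0.39 -2.98 0; 0 0.39 -2.98 0'; python3 -c "
from h import *
print(sense()['ft_torque'])"
```

```text
t: 29.68
eef_pos: [456.0, 196.9, 175.3]
orientation: [-179.9, 0.0, 82.4]
ft_force: [0.2, 0.2, -0.0]
grip_width: 59.9
grasp_force: 0.0
t: 30.55
eef_pos: [456.6, 198.0, 18.8]
orientation: [179.9, -0.0, 82.5]
ft_force: [0.1, 0.3, -0.1]
grip_width: 59.9
grasp_force: 0.0
t: 31.3
eef_pos: [455.8, 198.3, 18.0]
orientation: [-180.0, -0.0, 82.5]
ft_force: [-2.4, 0.2, 5.5]
grip_width: 17.6
grasp_force: 77.9
t: 31.8
eef_pos: [459.4, 197.8, 47.1]
orientation: [-179.9, 0.0, 82.5]
ft_force: [-2.5, 1.4, 0.1]
grip_width: 17.6
grasp_force: 79.9
[ 0.20178503  0.39832594 -0.08472871]
```

Gripped and moving freely. I carry it over, slowly near the end.

```bash
python3 -m handwheel '0 0.49 -1.42 0; 0 1.15 -2.77 0; 0 1.99 -4.02 0; 0 2.98 -5.15 0; 0 4.11 -6.14 0; 0 5.36 -6.98 0; 0 5.36 -6.98 0'; python3 -m handwheel '0 1.35 -0.67 0; 0 2.77 -1.15 0; 0 4.25 -1.44 0; 0 5.75 -1.54 0; 0 7.25 -1.44 0; 0 8.73 -1.15 0; 0 10.15 -0.67 0; 0 11.50 0 0';  python3 -m handwheel '0 0.6 0.4 0; 0 1.25 0.84 0; 0 1.8 1.3 0; 0 2.38 1.83 0; 0 2.9 2.35 0; 0 3.37 2.96 0; 0 3.8 3.55 0; 0 4.21 4.21 0';  python3 -m handwheel '0 0 0 0; 0 0 0 0';python3 -c "
from h import *
p=fr(115,152,0,O); go((p[0],p[1],17,82.5))"
```

```text
t: 32.67
eef_pos: [512.5, 190.8, 117.5]
orientation: [-179.9, -0.0, 82.5]
ft_force: [-5.6, 1.0, 8.3]
grip_width: 17.4
grasp_force: 81.0
t: 33.67
eef_pos: [627.8, 175.5, 117.2]
orientation: [180.0, -0.0, 82.5]
ft_force: [-3.1, 0.1, 3.1]
grip_width: 17.3
grasp_force: 80.6
t: 34.67
eef_pos: [669.0, 170.1, 74.7]
orientation: [180.0, 0.0, 82.5]
ft_force: [0.6, -0.1, 2.8]
grip_width: 17.5
grasp_force: 80.6
t: 34.92
eef_pos: [668.9, 170.1, 74.8]
orientation: [180.0, 0.0, 82.5]
ft_force: [4.4, -0.4, -2.0]
grip_width: 17.4
grasp_force: 80.2
now [668.9 170.1  74.8] [179.99   0.    82.49]
-0.00 1.46 5.78 -0.000
```

```bash
python3 -m handwheel '0 0.34 0.66 0; 0 0.66 1.35 0; 0 0.92 2.05 0; 0 1.15 2.77 0; 0 1.3 3.5 0; 0 1.44 4.25 0; 0 1.52 5 0; 0 1.54 5.6 0';  python3 -m handwheel '0 0 0 0; 0 0 0.1 0; 0 0 0.1 0'; python3 -c "
from h import *
for n in('top','scene'):
    i,d,X=shot(n)
    a=np.radians(YAW); R=np.array([[np.cos(a),np.sin(a)],[-np.sin(a),np.cos(a)]])
    L=(X[...,:2]-O)@R.T
    for lo in (115,90,60,30): 
        q=(d>100)&(abs(L[...,1]+50)<60)&(abs(L[...,0]-lo)<10)&(X[...,2]<90); print(n,lo,q.sum(),np.median(X[q][:,2]))
"
```

```text
t: 35.92
eef_pos: [683.7, 168.1, 18.4]
orientation: [-179.9, 0.0, 82.5]
ft_force: [-1.5, -1.4, 1.2]
grip_width: 17.5
grasp_force: 80.5
t: 36.3
eef_pos: [683.8, 168.1, 18.2]
orientation: [-180.0, 0.0, 82.5]
ft_force: [-3.2, -0.2, 2.4]
grip_width: 17.3
grasp_force: 80.6
top 115 304 57.809166017896814
top 90 317 57.89961964561985
top 60 320 57.752284821008175
top 30 321 57.68149817682456
scene 115 629 17.542128503580557
scene 90 254 56.73308266355957
scene 60 240 56.654444153323254
scene 30 237 56.85896136929762
```

```bash
python3 -m handwheel '0 -0.03 -0.75 0; 0 -0.10 -1.50 0; 0 -0.22 -2.25 0; 0 -0.39 -2.98 0; 0 -0.62 -3.7 0; 0 -0.88 -4.40 0; 0 -1.2 -5.08 0; 0 -1.54 -5.75 0'; python3 -m handwheel '0 -0.84 -1.25 0; 0 -1.83 -2.38 0; 0 -2.96 -3.37 0; 0 -4.21 -4.21 0; 0 -4.21 -4.21 0; 0 -4.21 -4.21 0'; python3 -m handwheel '0 -1.35 -0.67 0; 0 -2.77 -1.15 0; 0 -4.25 -1.44 0; 0 -5.75 -1.54 0; 0 -7.25 -1.44 0; 0 -8.73 -1.15 0; 0 -10.15 -0.67 0; 0 -11.50 0.00 0'; python3 -m handwheel '0 -1.25 0.84 0; 0 -2.38 1.83 0; 0 -3.37 2.96 0; 0 -4.21 4.21 0; 0 -4.87 5.56 0; 0 -5.36 6.98 0; 0 -5.65 8.46 0; 0 -5.75 9.7 0'; python3 -m handwheel '0 0 0 0; 0 0 0 0'; python3 -c "
from h import *
p=fr(-115,152,0,O); go((p[0],p[1],17,82.5))"
```

```text
t: 37.4
eef_pos: [668.4, 170.1, 76.0]
orientation: [-180.0, 0.0, 82.5]
ft_force: [-2.1, -0.5, -4.3]
grip_width: 17.4
grasp_force: 79.9
t: 38.15
eef_pos: [626.6, 175.7, 118.1]
orientation: [-180.0, 0.0, 82.5]
ft_force: [-2.2, -1.3, -2.7]
grip_width: 17.5
grasp_force: 79.8
t: 39.15
eef_pos: [512.8, 190.6, 118.3]
orientation: [179.8, -0.0, 82.5]
ft_force: [5.9, -2.9, -9.1]
grip_width: 17.3
grasp_force: 79.5
t: 40.15
eef_pos: [455.7, 198.3, 21.1]
orientation: [179.9, -0.0, 82.5]
ft_force: [0.5, -3.2, 0.5]
grip_width: 17.4
grasp_force: 80.2
t: 40.4
eef_pos: [455.7, 198.3, 20.9]
orientation: [-180.0, -0.0, 82.5]
ft_force: [-1.4, -0.2, -3.4]
grip_width: 17.3
grasp_force: 80.0
now [455.7 198.3  20.9] [-179.97   -0.     82.5 ]
-0.01 -0.04 0.39 -0.000
```

```bash
python3 -m handwheel '0 0 0.15 0; 0 0 0.3 0; 0 0 0.3 0; 0 0 0.3 0'; python3 -m handwheel '0 0 0 0; 0 0 0 0; 0 0 0 0' 6.0;  python3 -m handwheel '0 0 -3 0; 0 0 -7 0; 0 0 -12 0; 0 0 -16 0; 0 0 -18 0; 0 0 -18 0; 0 0 -18 0'; python3 -m handwheel '-6 0 0 0; -12 0 0 0; -18 0 0 0; -24 0 0 0; -30 0 0 0; -36 -4 0 0; -40 -6 0 0; -40 -6 0 0';python3 -c "
from h import *
im=avg('top')
cv2.imwrite('pics/opened.png',ortho('top',im,O,47.5,-140,140,-190,190,2.0))
i,d,X=shot('top'); g=hsvmask(i,50,85)
a=np.radians(YAW); R=np.array([[np.cos(a),np.sin(a)],[-np.sin(a),np.cos(a)]]); L=(X[...,:2]-O)@R.T
for n in('top','scene'):
    i,d,X=shot(n)
    P=near(X,d,590,-310,140,30,64); print(n,'scanner',len(P),*rect(P),np.round(np.percentile(P[:,2],[5,50,95])))
    P=near(X,d,590,-310,140,44,75,(im.min(2)>150) if n=='top' else (i.min(2)>150)); print(n,'head',len(P),*rect(P))
    k=(X[...,2]<30)&(d>100)&(abs(X[...,0]-588)<140)&(abs(X[...,1]+311)<75)
    P=X[k&(i.max(2)<75)]; print(n,'mat edge',len(P),*rect(P))
print(sense()['eef_pos'])
"
```

```text
t: 40.9
eef_pos: [455.8, 198.3, 18.1]
orientation: [-180.0, -0.0, 82.5]
ft_force: [-5.1, 0.5, 5.4]
grip_width: 17.3
grasp_force: 80.9
t: 41.28
eef_pos: [456.3, 198.2, 17.7]
orientation: [180.0, -0.0, 82.5]
ft_force: [0.6, 0.7, -0.7]
grip_width: 60.1
grasp_force: 0.0
t: 42.15
eef_pos: [455.6, 198.1, 196.6]
orientation: [-179.9, 0.0, 82.5]
ft_force: [-0.1, -0.1, 1.0]
grip_width: 60.4
grasp_force: 0.0
t: 43.15
eef_pos: [342.4, -192.8, 196.7]
orientation: [-179.9, -0.1, 82.1]
ft_force: [0.2, 0.2, 0.2]
grip_width: 60.0
grasp_force: 0.0
top scanner 996 [ 594.5 -310.4] [ 60.9 169.8] -11.1 [40. 54. 62.]
top head 304 [ 653.1 -321. ] [47.3 55.4] 82.9
top mat edge 415 [ 578.7 -309.8] [108.  239.2] -8.0
scene scanner 1295 [ 594.9 -314.9] [ 59.9 170.3] -7.2 [35. 53. 60.]
scene head 394 [ 652.5 -322.2] [48.3 54.5] 83.4
scene mat edge 490 [ 586.8 -311.8] [107.1 218.6] -7.8
[ 344.63050201 -189.92979632  197.65633844]
```

View pics/opened.png

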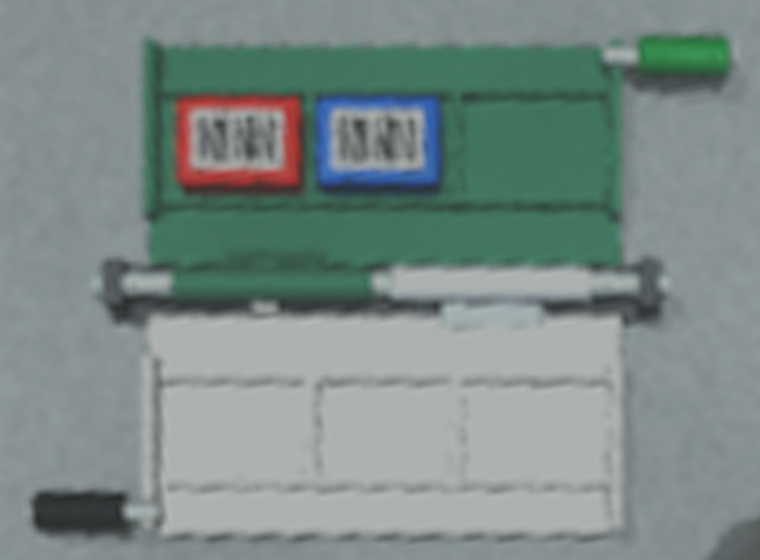

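Opened view: red label up at (238,139), blue label up at (378,139), both seated in the green leaf, and the near leaf lies open. Next I find the scanner's axis.

```bash
cat >> h.py <<'E'
def scanner():
    for n in("top","scene"):
        im,d,X=shot(n); print(n)
        k=(d>100)&(X[...,2]>44)&(X[...,2]<75)&(abs(X[...,0]-595)<110)&(abs(X[...,1]+316)<60)
        P=X[k]; pts=[]
        for x in range(515,680,15):
            q=P[abs(P[:,0]-x)<9]
            if len(q)>5: pts.append((x,(np.percentile(q[:,1],4)+np.percentile(q[:,1],96))/2,np.ptp(np.percentile(q[:,1],[4,96])),np.median(q[:,2])))
        pts=np.array(pts); print(pts.round(1).tolist()); f=np.polyfit(pts[:,0],pts[:,1],1); print("yaw",np.degrees(np.arctan(f[0])).round(1),"y@594",np.polyval(f,594).round(1))
        print("x range",np.percentile(P[:,0],[.5,99.5]).round(1), "rect",*rect(P))
        o=hsvmask(im,5,20,120,80)&k; print("orange",o.sum(),X[o].mean(0).round(1))
E
python3 -c "
from h import *
scanner()"
```

```text
top
[[515.0, -306.7, 30.8, 51.7], [530.0, -306.4, 30.9, 52.7], [545.0, -309.4, 31.6, 53.1], [560.0, -310.7, 31.4, 52.5], [575.0, -313.2, 32.9, 52.5], [590.0, -313.8, 30.8, 53.0], [605.0, -316.9, 32.1, 53.1], [620.0, -321.5, 39.1, 53.0], [635.0, -320.3, 53.2, 57.5], [650.0, -320.2, 54.7, 59.3], [665.0, -322.6, 54.6, 58.6]]
yaw -6.6 y@594 -315.2
x range [511.2 676.3] rect [ 594.3 -313.6] [ 60.4 168.6] -8.2
orange 69 [ 600.6 -315.6   53.7]
scene
[[515.0, -307.9, 28.6, 51.4], [530.0, -309.0, 29.4, 51.8], [545.0, -309.5, 29.1, 51.8], [560.0, -311.7, 30.0, 51.8], [575.0, -313.8, 30.8, 51.9], [590.0, -315.1, 29.8, 52.2], [605.0, -316.3, 30.3, 52.6], [620.0, -317.9, 30.8, 51.8], [635.0, -321.7, 54.1, 57.7], [650.0, -323.0, 55.3, 58.2], [665.0, -324.7, 54.5, 57.9]]
yaw -6.6 y@594 -316.0
x range [512.9 679.3] rect [ 594.7 -315.6] [ 59.6 168.3] -6.6
orange 89 [ 598.1 -315.1   53. ]
```

```bash
python3 -c "
from h import *
go((580,-314,150,-6.6))"; python3 -m handwheel '0 0 0 0.18; 0 0 0 0.36; 0 0 0 0.54; 0 0 0 0.72; 0 0 0 0.9; 0 0 0 1.08; 0 0 0 1.26; 0 0 0 1.44'; python3 -m handwheel '0 0 0 0.1; 0 0 0 0.1; 0 0 0 0.1; 0 0 0 0.1'; python3 -c "
from h import *
go((580,-314,150,-6.6),(580,-314,17,-6.6))"
```

```text
now [ 344.5 -190.2  197.7] [180.    -0.    82.56]
-9.23 24.96 4.77 1.556
t: 44.7
eef_pos: [344.4, -190.4, 197.8]
orientation: [180.0, -0.0, -0.3]
ft_force: [-0.3, 0.3, -1.0]
grip_width: 60.1
grasp_force: 0.0
t: 45.2
eef_pos: [344.3, -190.5, 197.7]
orientation: [-180.0, 0.0, -5.7]
ft_force: [-0.0, -0.5, 1.1]
grip_width: 60.2
grasp_force: 0.0
now [ 344.3 -190.5  197.7] [-180.      0.     -5.67]
24.68 9.96 4.77 0.016
24.68 9.96 18.07 0.016
```

```bash
python3 -m handwheel '5 2 0 0; 10 4 0 0; 15 6 1 0.01; 20 8 3 0.016; 24.68 9.96 4.8 0.016; 24.68 9.96 4.8 0.016; 24.68 9.96 4.8 0.016; 24.68 9.96 4.8 0.016' 6.5; python3 -m handwheel '0 0 0 0; 0 0 5 0; 0 0 10 0; 0 0 13.3 0; 0 0 13.3 0; 0 0 13.3 0; 0 0 13.3 0'; python3 -m handwheel '0 0 0 0; 0 0 0 0; 0 0 0 0; 0 0 0 0; 0 0 0 0; 0 0 0 0; 0 0 0 0' 2.5 80; python3 -m handwheel '0 0 -3 0; 0 0 -6 0; 0 0 -6 0; 0 0 -6 0; 0 0 -6 0'; python3 -c "
from h import *
print(sense()['ft_torque'])
for n in('top','scene'):
    im,d,X=shot(n); k=(d>100)&(X[...,2]>100)&(X[...,2]<130)&(im.min(2)>140)&(abs(X[...,0]-655)<50)&(abs(X[...,1]+321)<50); P=X[k]; print(n,k.sum(),*rect(P),P.mean(0)); A=np.c_[P[:,:2],np.ones(len(P))]; print('slope',np.linalg.lstsq(A,P[:,2],rcond=None)[0][:2])
"
```

```text
t: 46.2
eef_pos: [579.3, -314.0, 151.0]
orientation: [180.0, -0.1, -6.7]
ft_force: [0.2, 0.1, -0.0]
grip_width: 64.9
grasp_force: 0.0
t: 47.08
eef_pos: [580.5, -314.9, 18.8]
orientation: [179.9, -0.2, -6.7]
ft_force: [-0.1, 0.1, -0.0]
grip_width: 65.0
grasp_force: 0.0
t: 47.95
eef_pos: [580.2, -314.6, 17.7]
orientation: [180.0, -0.1, -6.7]
ft_force: [-1.2, 0.4, 6.5]
grip_width: 32.8
grasp_force: 80.2
t: 48.58
eef_pos: [579.3, -314.0, 75.2]
orientation: [-179.9, 0.1, -6.7]
ft_force: [0.7, -0.1, -1.7]
grip_width: 32.8
grasp_force: 79.7
[ 0.01942308 -0.0005001   0.01605352]
top 0 [0. 0.] [0. 0.] -90.0 [nan nan nan]
slope [0. 0.]
scene 440 [ 651.7 -323.4] [48.9 56.5] 84.6 [ 652.93136638 -325.10187699  115.43679891]
slope [0.00061386 0.01359828]<string>:5: RuntimeWarning: Mean of empty slice.
  ret = um.true_divide(
```

```bash
python3 -c "
from h import *
r=fr(70.5,71,47.5,O); b=fr(70.5,1,47.5,O); print(r,b)
t=lambda p:(p[0]-73.5,p[1]+8.6,161,-6.7)
go((579,-314,161,-6.7),(500,-100,161,-6.7),(500,95,161,-6.7),t(r),t(b))"
```

```text
[np.float64(628.6642223744773), np.float64(93.6904886060269), 47.5] [np.float64(619.5273889190737), np.float64(24.289348309860177), 47.5]
now [ 579.5 -314.1   75.7] [-1.7995e+02  9.0000e-02 -6.6600e+00]
-0.06 -0.01 -8.53 0.001
-10.38 -20.35 -8.53 0.001
-12.65 -39.72 -8.53 0.001
-7.25 -41.08 -8.53 0.001
-7.35 -34.08 -8.53 0.001
```

```bash
python3 -m handwheel '0 0 -3 0; 0 0 -6 0; -1 -1 -8.53 0; -3 -4 -8.53 0; -5 -8 -8.53 0; -8 -12 -8.53 0; -10.4 -16.3 -8.53 0; -10.4 -20.35 -8.53 0'; python3 -m handwheel '0 -4 0 0; -0.8 -8 0 0; -1.3 -12 0 0; -1.8 -16 0 0; -2.3 -19.37 0 0; -1 -20 0 0; 1 -20.5 0 0; 3.13 -20.73 0 0'; python3 -m handwheel '0 0 0 0; 0 0 0 0; 0 0 0 0'; python3 -c "
from h import *
r=fr(70.5,71,47.5,O)
go((r[0]-73.5,r[1]+8.6,161,-6.7))
for n in('top','scene'):
    im,d,X=shot(n,'scan_'+n); k=(d>100)&(X[...,2]>185)&(X[...,2]<220)&(im.min(2)>140)&(abs(X[...,0]-r[0])<60)&(abs(X[...,1]-r[1])<60); P=X[k]
    if len(P): print(n,k.sum(),*rect(P),P.mean(0),'want',np.round(r))
u,v=pix('scene',[620,70,80]); cv2.imwrite('pics/scan1.png',cv2.resize(im[v-90:v+90,u-120:u+120],(800,600),interpolation=cv2.INTER_CUBIC))
"
```

```text
t: 49.68
eef_pos: [498.8, -98.6, 162.0]
orientation: [-180.0, 0.1, -6.7]
ft_force: [-0.2, 0.0, -1.8]
grip_width: 33.2
grasp_force: 79.6
t: 50.68
eef_pos: [555.7, 102.5, 161.7]
orientation: [180.0, 0.0, -6.6]
ft_force: [0.5, 0.3, -1.4]
grip_width: 32.9
grasp_force: 79.7
t: 51.05
eef_pos: [554.6, 102.1, 162.1]
orientation: [180.0, 0.0, -6.7]
ft_force: [-0.5, 0.2, -1.5]
grip_width: 32.9
grasp_force: 79.7
now [554.6 102.1 162.1] [ 1.80e+02  2.00e-02 -6.66e+00]
0.05 -0.02 0.11 0.001
scene 261 [626.7  93.3] [48.6 60.1] 84.2 [628.01366667  90.94767411 202.21470772] want [629.  94.  48.]
```

View pics/scan1.png

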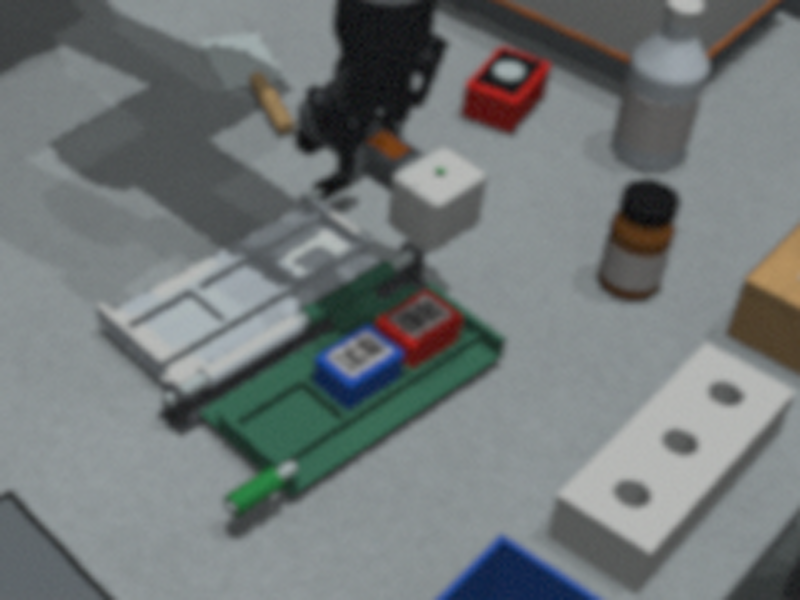

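The head (437,200) is level over the red label and its measured centre is within 2 mm of target. I hold, then read blue.

```bash
python3 -m handwheel '0 0 0 0; 0 0 0 0; 0 0 0 0; 0 0 0 0; 0 0 0 0; 0 0 0 0; 0 0 0 0; 0 0 0 0'; python3 -m handwheel '0 0 0 0; 0 0 0 0; 0 0 0 0; 0 0 0 0; 0 0 0 0; 0 0 0 0; 0 0 0 0; 0 0 0 0';  python3 -m handwheel '0 2 0 0; 0 4 0 0; -0.1 6 0 0; -0.1 7 0 0; -0.1 7 0 0; -0.1 7 0 0; -0.1 7 0 0; -0.1 7 0 0'; python3 -m handwheel '0 0 0 0; 0 0 0 0; 0 0 0 0; 0 0 0 0; 0 0 0 0; 0 0 0 0; 0 0 0 0; 0 0 0 0'; python3 -m handwheel '0 0 0 0; 0 0 0 0; 0 0 0 0; 0 0 0 0; 0 0 0 0; 0 0 0 0; 0 0 0 0; 0 0 0 0'; python3 -c "
from h import *
b=fr(70.5,1,47.5,O)
im,d,X=shot('scene'); k=(d>100)&(X[...,2]>185)&(X[...,2]<220)&(im.min(2)>140)&(abs(X[...,0]-b[0])<60)&(abs(X[...,1]-b[1])<60); P=X[k]
print(k.sum(),*rect(P),'want',np.round(b))
for n in('top','scene'):
    im,d,X=shot(n)
    k=(X[...,2]<30)&(d>100)&(abs(X[...,0]-588)<125)&(abs(X[...,1]+311)<75); P=X[k&(im.max(2)<75)]; print(n,'mat',len(P),*rect(P))
go((581,-311.0,161,-7.5),(581,-311.0,20,-7.5),(500,-100,161,-7.5))
"
```

```text
t: 52.15
eef_pos: [555.3, 102.1, 162.0]
orientation: [-180.0, -0.0, -6.7]
ft_force: [-0.5, -0.0, -1.3]
grip_width: 32.9
grasp_force: 79.7
t: 53.15
eef_pos: [555.3, 102.1, 162.0]
orientation: [-180.0, 0.0, -6.7]
ft_force: [-0.3, 0.8, -2.6]
grip_width: 33.2
grasp_force: 79.7
t: 54.15
eef_pos: [546.2, 33.1, 162.0]
orientation: [-180.0, 0.0, -6.6]
ft_force: [-1.0, -0.1, -1.9]
grip_width: 33.4
grasp_force: 79.7
t: 55.15
eef_pos: [546.2, 32.7, 162.0]
orientation: [-180.0, 0.0, -6.7]
ft_force: [-0.4, -0.0, -2.4]
grip_width: 33.2
grasp_force: 79.7
t: 56.15
eef_pos: [546.2, 32.7, 162.0]
orientation: [-180.0, 0.0, -6.7]
ft_force: [0.1, 1.0, -1.9]
grip_width: 32.9
grasp_force: 79.7
287 [615.8  23.1] [52.1 58.5] 82.3 want [620.  24.  48.]
top mat 342 [ 589.4 -311.6] [109.  219.9] -7.8
scene mat 396 [ 586.8 -312.4] [107.4 219.2] -7.7
now [546.2  32.7 162. ] [-180.      0.     -6.66]
7.44 33.73 0.10 0.015
7.44 33.73 14.20 0.015
-3.05 13.72 0.10 0.015
```

```bash
python3 -m handwheel '0 4 0 0; 0 8 0 0; 0 12 0 0; 1 16 0 0; 2.5 20 0 0; 4 24 0 0; 5.5 28 0 0.01; 7 32 0 0.015'; python3 -m handwheel '0.44 1.73 0 0; 0.44 1.73 0 0; 0.44 1.73 0 0; 0.44 1.73 0 0; 0.44 1.73 0 0'; python3 -c "
from h import *
go((581,-311.0,22,-7.5))"
```

```text
t: 57.3
eef_pos: [578.8, -294.6, 161.9]
orientation: [-180.0, 0.0, -7.5]
ft_force: [0.0, 0.3, -0.5]
grip_width: 33.3
grasp_force: 79.8
t: 57.92
eef_pos: [580.8, -310.2, 162.3]
orientation: [180.0, -0.0, -7.5]
ft_force: [0.2, -0.5, -0.7]
grip_width: 32.9
grasp_force: 79.9
now [ 580.8 -310.2  162.3] [ 1.80e+02 -1.00e-02 -7.47e+00]
0.03 0.08 14.03 0.001
```

```bash
python3 -m handwheel '0 0 4 0; 0 0 8 0; 0 0 11 0; 0 0 13 0; 0 0 14 0; 0 0 14.2 0; 0 0 14.35 0; 0 0 14.35 0'; python3 -m handwheel '0 0 0 0; 0 0 0 0; 0 0 0.05 0'; python3 -m handwheel '0 0 0 0; 0 0 0 0; 0 0 0 0; 0 0 0 0' 6.5; python3 -m handwheel '0 0 -3 0; 0 0 -8 0; 0 0 -14 0; 0 0 -18 0; 0 0 -18 0; 0 0 -18 0'; python3 -m handwheel '-4 -2 0 0; -9 -5 0 0; -14 -9 0 0; -18 -12 0 0; -18 -12 0 0; -18 -12 0 0; -18 -12 0 0'; python3 -c "
from h import *
scanner(); blocks(); shot('top','final')
print(sense()['eef_pos'],sense()['t'])"
```

```text
t: 58.92
eef_pos: [580.9, -311.1, 19.2]
orientation: [180.0, -0.1, -7.5]
ft_force: [0.5, 0.3, -1.5]
grip_width: 33.1
grasp_force: 79.9
t: 59.3
eef_pos: [580.7, -311.0, 18.1]
orientation: [180.0, -0.0, -7.5]
ft_force: [-0.3, -0.1, -0.6]
grip_width: 33.6
grasp_force: 79.9
t: 59.8
eef_pos: [580.7, -311.0, 18.1]
orientation: [180.0, -0.0, -7.5]
ft_force: [-0.4, -0.4, -0.8]
grip_width: 65.0
grasp_force: 0.0
t: 60.55
eef_pos: [580.4, -310.7, 197.0]
orientation: [-180.0, 0.1, -7.5]
ft_force: [0.2, 0.7, -0.0]
grip_width: 65.1
grasp_force: 0.0
t: 61.42
eef_pos: [418.5, -169.2, 197.5]
orientation: [-180.0, 0.0, -7.5]
ft_force: [-0.4, 0.2, 0.1]
grip_width: 65.0
grasp_force: 0.0
top
[[515.0, -304.6, 30.2, 52.6], [530.0, -306.3, 31.4, 53.0], [545.0, -307.4, 29.7, 53.6], [560.0, -310.1, 32.1, 52.8], [575.0, -310.8, 31.5, 52.9], [590.0, -313.7, 32.6, 53.7], [605.0, -314.5, 30.7, 52.6], [620.0, -320.9, 38.3, 53.1], [635.0, -318.9, 54.4, 57.9], [650.0, -319.7, 55.6, 59.7], [665.0, -321.7, 54.7, 59.4]]
yaw -6.9 y@594 -314.0
x range [510.7 677.1] rect [ 594.2 -312.3] [ 60.3 169.8] -8.8
orange 66 [ 600.
[... 250 characters left out ...]
2.2], [635.0, -320.8, 53.8, 57.9], [650.0, -321.2, 57.3, 58.0], [665.0, -324.0, 54.5, 57.7]]
yaw -7.1 y@594 -314.7
x range [513.5 679.9] rect [ 595.  -312.7] [ 61.  169.3] -7.6
orange 88 [ 598.3 -314.1   52.7]
top red [277. 189.] 171 [625.5  85.9] [46.1 77.1] 81.5 [623.  92.  47.]
top red [153. 244.] 355 [478.2 432.8] [59.2 72.3] -80.9 [471. 423.  42.]
top blue [302. 192.] 183 [618.9  29.9] [44.9 74.7] 81.3 [614.  23.  48.]
scene red [411. 166.] 329 [480.3 423.5] [59.7 60.3] 9.2 [489. 410.  39.]
scene red [387. 238.] 214 [626.7  85.1] [46.4 81.4] 81.5 [643.  87.  45.]
scene blue [367. 250.] 258 [618.2  23.2] [46.1 61.6] 82.0 [631.   7.  43.]
[ 418.16912596 -168.73953773  197.79497141] 61.675
```

View pics/final.png

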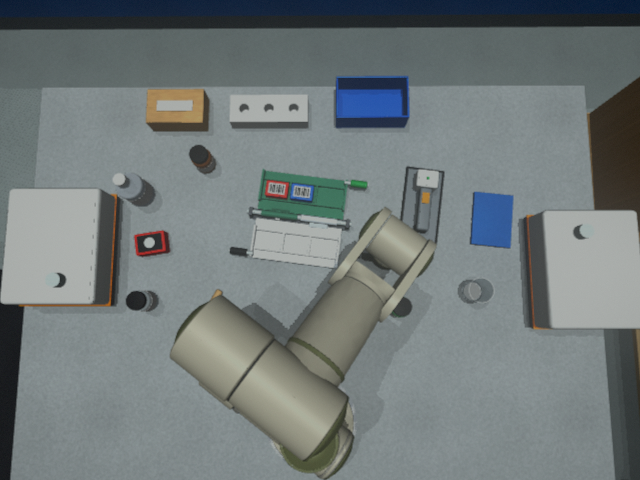

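Final view: both cartridges are label up in the green leaf at (277,189) and (302,192), the clamshell lies open, and the scanner is on its mat at (425,200). Nothing else has moved, so I hand in.

```bash
python3 -c "
from station import job
print(job.job_done())"
```

```text
the job is handed in; nothing more can be done
None
```

The job is handed in, but no verdict came back: red and blue lie label up in the green leaf after each was held under the scanner for about two seconds, red first (yellow was absent), the clamshell is open, the scanner is back on its mat, and it took about 62 s of the 208 s allowed. One risk to the 40 N limit: I pressed the closed far leaf onto its stop through the gripped handle, and the wrist force briefly read 42 N.

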